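# Load the dead-weight tester

## Task

Load the dead-weight tester: slide the larger of the two slotted weights in sideways under the shaft's cap from the open front, so that the shaft sits at the closed end of its slot, and set it down flat on the platen and let go. Then lower the taller of the two rings over the cap until it rests flat on that weight before you let it go. Leave the other weight, the other ring, the hand gauge and the screwdriver where they lie.

Things in the scene. Friction and masses are not known exactly. Their poses are not given: they have to be found in the camera images.
- tester: Dead-weight tester, fixed. Origin at table level on the shaft axis, z up. Base plate 25 high over x -60..140, y -70..70 (mm, own axes); on it a column, radius 20, carries the platen. A bar guard (posts at x 62, y -45 and 45, crossbar 115 above the table, bar radius 5) closes the back, so weights go in from the open front, moving along its +x. Behind it a dial and a knob, under 65 high
- platen (a point): Centre of the top face of the tester's round platen (radius 26, 6 thick, top face 90 mm above the table), on the axis of the upright steel shaft of radius 5 that rises from it; axes as the tester's
- cap_top (a point): Top centre of the round cap on the shaft, 42 mm above the platen. The cap has radius 12, bevelled to 8 at its top; its underside is 34 mm above the platen; axes as the tester's
- big_weight: Larger slotted weight, plain steel, flat on the table: 64 long (x), 60 wide (y), 20 high (z), 0.45 kg. A slot 16 wide, cut through its height, runs from the middle of its +x end to a flat closed end at x -8. Origin on the underside, middle of the 64 x 60 outline: when home, the shaft stands at the origin or up to 3 mm towards -x. Grip it across its y faces
- tall_ring: The taller ring, plain steel: outer diameter 56, hole diameter 28, 22 high, about 0.3 kg, lying flat on the table; origin at the centre of its underside, z along its axis
- small_weight: The smaller slotted weight, steel, 44 x 40 x 20, slot 8 wide: not to be moved. Origin at the centre of its underside
- flat_ring: The flat ring, steel, outer diameter 60, hole 38, 8 high: not to be moved. Origin at the centre of its underside
- pocket_gauge: Round black hand-held pressure gauge with white face, diameter 64, 24 high, with a short steel stem along its x out to 55: not to be moved. Origin at the centre of its underside
- screwdriver: Screwdriver with blue handle lying along its x, about 200 long: not to be moved
Not all that is in view belongs to the job. Leave any purple look-alike of the big_weight alone.

How it is judged:
By the outcome, as a careful person would: the job done as asked, in the order asked, and still so for the second after the job is handed in, with the robot touching nothing.
It also fails if it takes over 69 s, if anything falls off the work surface, if the arm or the gripper's body presses on something with over 40 N, if the wrist force passes 120 N, or if a joint passes its speed limit or range.

## Robot

A 7-joint arm with a two-finger parallel gripper is mounted at the origin on the work surface. World frame = base frame: x ahead of the robot, y to its left, z up, the work surface at z = 0. Lengths are in m, angles in rad, forces in N, time in s.
With the tool pointing down it reaches from about 0.425 to 0.8 m from the base axis. Payload 8.3 kg.
Tool frame: the origin (TCP) lies at the very end of the fingers, on their centre line; the grasp point (between the pads) lies 19 mm behind it (robot.grip_point_offset is the distance from the TCP to the grasp point, in m); y points along the fingers, z is the direction in which the jaws open and shut, and the axes are right-handed (so a half turn about y gives the same grasp; the last joint's range is limited). The gripper opens to 85 mm and grips with 20 to 120 N. Pads are 22 mm wide; open, the fingers measure 114 mm over their backs; the gripper's body (76 mm by 85 mm) begins 54 mm behind the grasp point. The pads swing forward as they close: fully open they stand 13 mm farther back than shut.
Start: joints at [1.076, 0.383, 0.016, 1.37, -0.006, 1.388, -0.046], TCP at [0.262, -0.568, 0.231] pointing down, gripper open.
Joint ranges: [-2.95, 2.95], [-0.25, 2.06], [-1.52, 1.56], [0.18, 2.33], [-1.44, 4.58], [0.02, 2.06], [-3.01, 3.01]. Speed limits (rad/s): [2.39, 2.39, 3.01, 3.01, 3.14, 3.14, 3.14].

## Interface

Orientations are given as a unit quaternion [x, y, z, w].
In Python, from plant import robot, vision gives the robot as it stands. The module is installed in compiled form; this text tells all that it offers.
- The arm moves only by the shell command python3 -m inch 'ROWS' [FORCE]. ROWS is JSON, a list of rows, each a list of 7 numbers: the shift along the tool's x, y, z scaled (see below), then the turn, a rotation vector about the tool's x, y, z scaled (see below), then the opening, from -1 (shut) to 1 (fully open), so that 0 is half open. In form: [[dx, dy, dz, ax, ay, az, hand], ...]. A call has 1 to 8 rows; each row shifts and turns the commanded pose from where the row before left it, along the tool's axes as they then stand; what a row does not reach is not made up. The controller multiplies each number of a shift by 0.25 m and each number of a turn by 1.5 rad. A row lasts 1/8 s, in which the tool goes at most 62.5 mm and 10.7 degrees, less where a joint would pass 70% of its speed; a pose out of reach is approached as far as the arm can. A call with a number of a shift or a turn outside -1 to 1 is refused whole. A call with a gripper value outside its range is refused whole. The fingers move at their own pace and stop on an object; FORCE is the grip in N (left out, the last holds). Time passes only in rows, so rows that do not move let the fingers close. It gives the time, the measured TCP pose, the force and the opening at its end, in the units of the state.
- robot.get_obs(): the state, without advancing time (a new reading comes with each control period).
- vision.get_image(name): name is "side" or "top" or "wrist"; returns a dict with "color" (384x512x3 uint8, red, green, blue), "mtx" (3x3 intrinsics, pixels), "eye" and "orientation" of the camera in the world. Camera axes: x right, y up, looking along -z (the intrinsics and any distortion apply to the point x, -y, -z); pixel columns grow to the right and rows downward; lengths in m; the calibration is good to about 2 mm. A picture is of the moment at which its call begins. There is no depth.
- robot.close_job(): hands the job in, once; it reports no verdict.
The state is a dict: "time_s": time; "q": joint angles; "dq": joint speeds; "joint_efforts": joint torques, N m; "tcp_pos": TCP position; "ee_rot": TCP orientation; "force": force on the tool from outside, world axes, zero at the start; "wrist_torque": the same for the moment, N m; "gripper_width": finger opening in m.
Only numpy, scipy, OpenCV 4.12 (cv2) and the standard library are available. Lean on these libraries where they do the work, as an engineer would, in place of code of your own. Each camera call takes 0.05 s, during which the arm holds its last target.

## Working session

There is one attempt and no reset: what is moved stays moved. The work goes in short steps, Python scripts to look and compute and a shell command to move; the robot and the scene stay as the last step left them, time stands still between calls to the robot, and variables do not carry over. Pictures are saved under pics/ and viewed, and the job is handed in when it is done.

```bash
mkdir -p pics; ls; python3 - <<'E'
from plant import robot, vision
import cv2
for n in ["side","top","wrist"]:
    d=vision.get_image(n); cv2.imwrite(f"pics/{n}0.png",d["color"][:,:,::-1]); print(n,{k:(v.tolist() if hasattr(v,'tolist') else v) for k,v in d.items() if k!="color"})
print(robot.get_obs(), robot.grip_point_offset)
E
```

```text
pics
side {'mtx': [[472.26362710064495, 0.0, 252.99213210732142], [0.0, 472.26362710064495, 193.32582426990493], [0.0, 0.0, 1.0]], 'eye': [0.3160227208390558, 1.0043329339439961, 0.9518593327692814], 'orientation': [-0.019721200104075555, 0.4386380262697878, 0.8978205795142209, -0.03355537479076283]}
top {'mtx': [[499.0936549385978, 0.0, 262.7132009804369], [0.0, 499.0936549385978, 194.8283518259608], [0.0, 0.0, 1.0]], 'eye': [0.10864114625012224, -0.07765361207171836, 1.5402167049866535], 'orientation': [-0.07733960346785991, 0.07567899536679605, 0.7048977413450004, -0.7010067400834485]}
wrist {'mtx': [[302.72817096906397, 0.0, 259.2497095239205], [0.0, 302.72817096906397, 192.49771365565505], [0.0, 0.0, 1.0]], 'eye': [0.3369748397512584, -0.5328317029059385, 0.37394524392975015], 'orientation': [-0.13651844404168118, 0.08914909563114559, -0.5317186001221096, 0.8310779045725926]}
{'time_s': 0.15, 'q': array([ 1.07610454,  0.38406198,  0.01638875,  1.3709056 , -0.00631167,
        1.38820234, -0.04654031]), 'dq': array([-0.00110703, -0.00216694,  0.00140983, -0.00341776, -0.00117471,
       -0.00061845,  0.0003662 ]), 'joint_efforts': array([ 2.06945326e-03, -6.28155470e+01,  8.45460221e-01, -3.72168267e+01,
        1.66849903e-02,  1.09429981e-02, -2.29977496e-05]), 'tcp_pos': array([ 0.26143272, -0.5672665 ,  0.23050135]), 'ee_rot': array([-0.15159941,  0.69121765, -0.69016296,  0.15136333]), 'force': array([-0.55149654,  0.25766432, -1.55692447]), 'wrist_torque': array([-0.00069278,  0.00641942, -0.00833404]), 'gripper_width': 0.08510685458960061} 0.0187
```

View pics/side0.png

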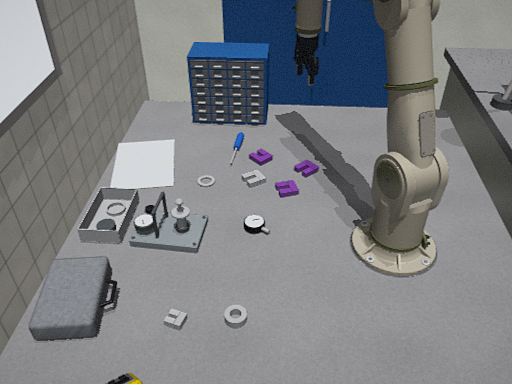

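View pics/top0.png

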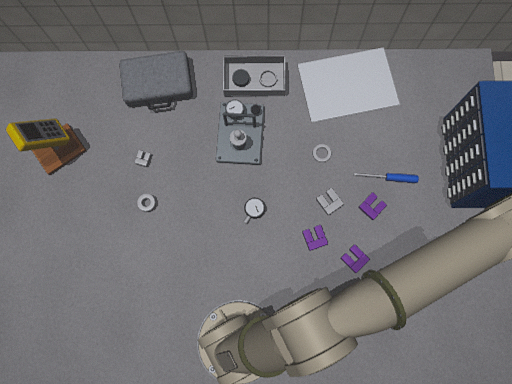

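View pics/wrist0.png

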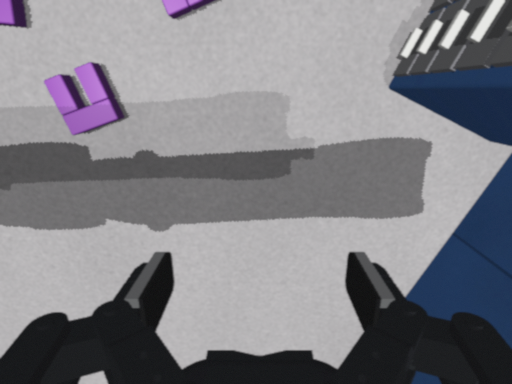

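```bash
cat > h.py <<'E'
from plant import robot, vision
import cv2, numpy as np, json
from scipy.spatial.transform import Rotation as R
def snap(n,save=None):
    d=vision.get_image(n)
    if save: cv2.imwrite(f"pics/{save}.png",d["color"][:,:,::-1])
    return {k:np.array(d[k]) for k in d}
def ray(d,u,v):
    p=cv2.undistortPoints(np.array([[[u,v]]],float),d["mtx"],None)[0,0] 
    r=R.from_quat(d["orientation"]).apply([p[0],-p[1],-1.]); return d["eye"],r
def onz(d,u,v,z):
    e,r=ray(d,u,v); return e+r*(z-e[2])/r[2]
def proj(d,P):
    c=R.from_quat(d["orientation"]).inv().apply(np.atleast_2d(P)-d["eye"])
    q=np.c_[c[:,0],-c[:,1],-c[:,2]]@d["mtx"].T
    return q[:,:2]/q[:,2:]
def crop(d,u,v,h,s,name):
    im=d["color"][max(0,v-h):v+h,max(0,u-h):u+h,::-1]
    cv2.imwrite(f"pics/{name}.png",cv2.resize(im,None,fx=s,fy=s,interpolation=cv2.INTER_CUBIC))
E
python3 - <<'E'
from h import *
t=snap("top"); s=snap("side")
np.savez("t0.npz",**t); np.savez("s0.npz",**s)
crop(t,240,135,45,6,"t_tester"); crop(t,330,201,25,8,"t_bw"); crop(s,172,222,45,6,"s_tester");crop(t,147,203,20,8,"t_ring")
for n,(u,v),z in [("bw",(330,201),.02),("tr",(147,203),.022),("sw",(143,158),.02),("fr",(322,153),.008),("plate",(240,160),.025),("cap",(238,137),.132)]:
    print(n,onz(t,u,v,z).round(3))
for n,(u,v),z in [("bw",(254,178),.02),("tr",(236,313),.022),("cap",(179,203),.132)]:
    print(n,onz(s,u,v,z).round(3))
a=cv2.imread("pics/t_tester.png");b=cv2.imread("pics/s_tester.png")
cv2.imwrite("pics/m1.png",cv2.resize(np.hstack([a,b]),(800,400)))
a=cv2.imread("pics/t_bw.png");b=cv2.resize(cv2.imread("pics/t_ring.png"),(400,400))
cv2.imwrite("pics/m2.png",np.hstack([a,b]))
E
```

```text
bw [ 0.423 -0.284  0.02 ]
tr [0.419 0.285 0.022]
sw [0.565 0.304 0.02 ]
fr [ 0.582 -0.265  0.008]
plate [ 0.555 -0.004  0.025]
cap [ 0.595 -0.003  0.132]
bw [ 0.417 -0.272  0.02 ]
tr [0.419 0.287 0.022]
cap [0.603 0.013 0.132]
```

View pics/m1.png

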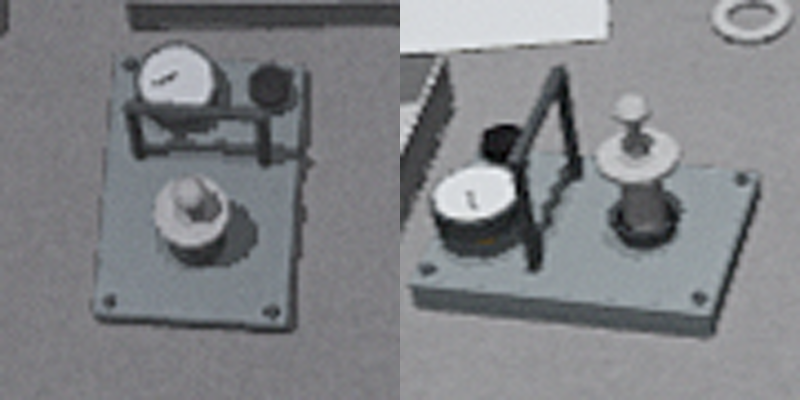

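View pics/m2.png

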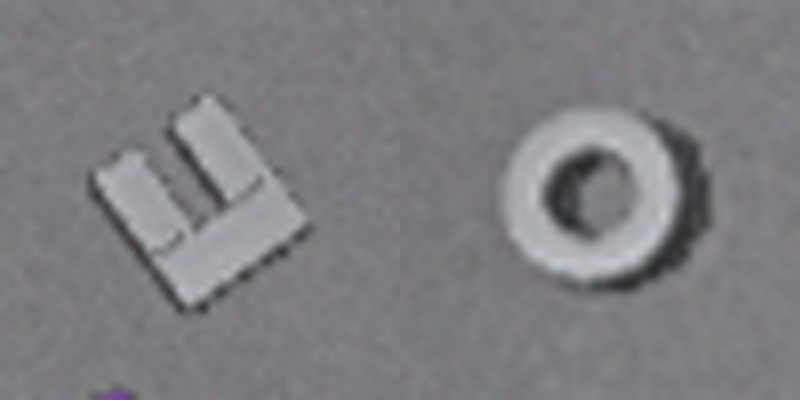

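```bash
python3 - <<'E'
from h import *
t=dict(np.load("t0.npz")); s=dict(np.load("s0.npz"))
# plate corners top: crop offset (195,90), scale 6*(400/540)=4.444
c=[(98,320),(297,328),(310,68),(115,55)]
P=np.array([onz(t,195+(x-.5)/4.444,90+(y-.5)/4.444,.025) for x,y in c]);print(P.round(4))
# side corners: crop offset (127,177), x minus 400
c=[(711,318),(757,182)]; 
for x,y in c: print("side",onz(s,127+(x-400)/4.444,177+y/4.444,.025).round(4))
# cap top (195,183) approx
def tri(a,b):
    (e1,r1),(e2,r2)=a,b
    A=np.c_[r1,-r2]; k=np.linalg.lstsq(A,e2-e1,rcond=None)[0]
    p,q=e1+k[0]*r1,e2+k[1]*r2; return (p+q)/2,np.linalg.norm(p-q)
print("cap",tri(ray(t,195+192/4.444,90+186/4.444),ray(s,127+(631-400)/4.444,177+105/4.444)))
print("platen",onz(t,195+190/4.444,90+213/4.444,.09),onz(s,127+(637-400)/4.444,177+155/4.444,.09))
def blob(d,u,v,z,h=25,th=150):
    g=cv2.cvtColor(d["color"],cv2.COLOR_RGB2GRAY)
    m=np.zeros_like(g); m[v-h:v+h,u-h:u+h]=(g[v-h:v+h,u-h:u+h]>th)*255
    cs,_=cv2.findContours(m,cv2.RETR_EXTERNAL,cv2.CHAIN_APPROX_NONE)
    k=max(cs,key=cv2.contourArea)[:,0]
    W=np.array([onz(d,a,b,z)[:2] for a,b in k]);return W
for n,d,u,v,z in [("bw",t,330,201,.02),("bw",s,254,178,.02),("tr",t,147,203,.022),("tr",s,236,313,.022)]:
    W=blob(d,u,v,z); print(n,cv2.minAreaRect((W*1000).astype(np.float32)))
o=robot.get_obs(); print(R.from_quat(o["ee_rot"]).as_matrix().round(3))
g=cv2.cvtColor(t["color"],cv2.COLOR_RGB2GRAY); print(g[195:210,322:340:3])
E
```

```text
[[ 0.5497  0.0689  0.025 ]
 [ 0.5429 -0.0723  0.025 ]
 [ 0.7395 -0.0828  0.025 ]
 [ 0.7505  0.0594  0.025 ]]
side [0.5498 0.0782 0.025 ]
side [ 0.541  -0.0525  0.025 ]
cap (array([ 0.60914954, -0.00315585,  0.1284874 ]), np.float64(0.005753889395226331))
platen [6.06406735e-01 1.87412189e-04 9.00000000e-02] [0.60561529 0.00097501 0.09      ]
bw ((424.52484130859375, -282.3589782714844), (61.8997802734375, 56.65220260620117), 34.69574737548828)
bw ((419.380615234375, -284.2685546875), (171.95460510253906, 281.1419677734375), 3.921541929244995)
tr ((422.7142333984375, 287.8670349121094), (51.25770950317383, 49.760467529296875), 2.3858067989349365)
tr ((421.5451965332031, 261.04736328125), (118.80709075927734, 104.65210723876953), 4.023516654968262)
[[-0.908 -0.     0.419]
 [-0.419  0.001 -0.908]
 [-0.    -1.    -0.001]]
[[158 129  56 168 156 139]
 [167 125  82 167 155 158]
 [159 122 118 160 159 159]
 [157  97 130 111 165 118]
 [158 144 126  67 163 133]
 [159 166 126  84 149 162]
 [163 163 114 120 136 160]
 [164 160 109 128 161 159]
 [166 159 139 148 163 156]
 [167 155 162 170 159 164]
 [161 163 164 163 158 162]
 [ 97 160 164 160 163 165]
 [ 62 131 165 163 168 164]
 [ 84 157 161 168 167 112]
 [116 165 164 167 174 105]]
```

```bash
python3 -m inch '[[0,0,0,0,-0.058,0,1],[0,0,0,0,-0.058,0,1],[-0.163,0.054,-0.095,0,0,0,1],[-0.163,0.054,-0.095,0,0,0,1],[-0.163,0.054,-0.095,0,0,0,1],[-0.163,0.054,-0.095,0,0,0,1],[-0.163,0.054,-0.095,0,0,0,1],[-0.163,0.054,-0.095,0,0,0,1]]'
python3 -m inch '[[0,0,0,0,0,0,1]]'
python3 - <<'E'
from h import *
w=snap("wrist","w1"); np.savez("w1.npz",**w)
o=robot.get_obs(); M=R.from_quat(o["ee_rot"]).as_matrix(); print(o["tcp_pos"],M.round(4),o["time_s"])
Rc=R.from_quat(w["orientation"]).as_matrix()
print("cam in tool",M.T@(w["eye"]-o["tcp_pos"]), (M.T@Rc).round(3))
E
```

```text
time_s: 1.25
tcp_pos: [0.3819, -0.3098, 0.15]
ee_rot: [0.211, -0.675, 0.675, -0.211]
force: [2.1, -0.2, 0.0]
gripper_width: 0.0852
time_s: 1.38
tcp_pos: [0.383, -0.3069, 0.1494]
ee_rot: [-0.213, 0.675, -0.673, 0.213]
force: [-0.8, 0.2, 0.7]
gripper_width: 0.0853
[ 0.38200539 -0.30959663  0.1500402 ] [[-8.199e-01 -5.000e-04  5.725e-01]
 [-5.725e-01  6.000e-04 -8.199e-01]
 [ 1.000e-04 -1.000e+00 -8.000e-04]] 1.425
cam in tool [-0.08521007 -0.14301474 -0.00154765] [[-0.003 -0.947 -0.321]
 [ 0.003  0.321 -0.947]
 [ 1.    -0.004  0.001]]
```

View pics/w1.png

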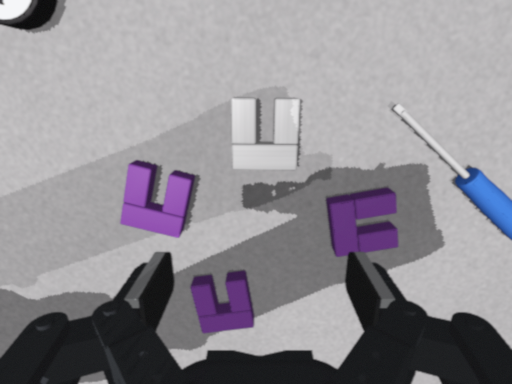

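```bash
python3 - <<'E'
from h import *
w=dict(np.load("w1.npz"))
g=cv2.cvtColor(w["color"],cv2.COLOR_RGB2GRAY)
crop(w,266,134,50,8,"w1c")
hsv=cv2.cvtColor(w["color"],cv2.COLOR_RGB2HSV)
for th in (200,210,220,230):
    m=np.zeros_like(g); m[85:185,215:320]=(g[85:185,215:320]>th)*255
    cs,_=cv2.findContours(m,cv2.RETR_EXTERNAL,cv2.CHAIN_APPROX_NONE)
    k=max(cs,key=cv2.contourArea)[:,0]
    W=np.array([onz(w,a,b,.02)[:2]*1000 for a,b in k],np.float32)
    r=cv2.minAreaRect(W); print(th,len(k),r, k.min(0),k.max(0))
print(g[90:105,245],g[160:180,265],g[130,220:310])
E
```

```text
200 179 ((405.44024658203125, -295.28765869140625), (19.519908905029297, 55.98074722290039), 35.15456008911133) [233 146] [294 167]
210 112 ((421.5181884765625, -260.5821838378906), (34.31977462768555, 17.43609619140625), 33.46513366699219) [232  99] [252 139]
220 50 ((427.18133544921875, -252.6207275390625), (15.950035095214844, 8.656980514526367), 33.525848388671875) [233  99] [243 118]
230 1 ((430.7507629394531, -245.06349182128906), (0.0, 0.0), 0.0) [233 100] [233 100]
[185 185 182 174 167 165 159 148 173 199 217 219 219 219 218] [206 206 206 206 205 203 201 199 194 178 164 163 166 167 167 168 167 166
 166 166] [161 160 160 161 161 161 162 164 164 163 160 172 200 213 215 214 214 214
 214 213 212 211 210 210 207 207 207 207 207 206 206 206 204 198 182 149
 105  85  85  88 106 137 162 166 164 163 163 164 166 167 167 164 153 137
 159 195 207 208 207 207 208 208 206 205 204 204 202 201 201 201 202 203
 201 201 201 201 199 184 153 129 143 171 183 184 185 184 186 186 185 185]
```

View pics/w1c.png

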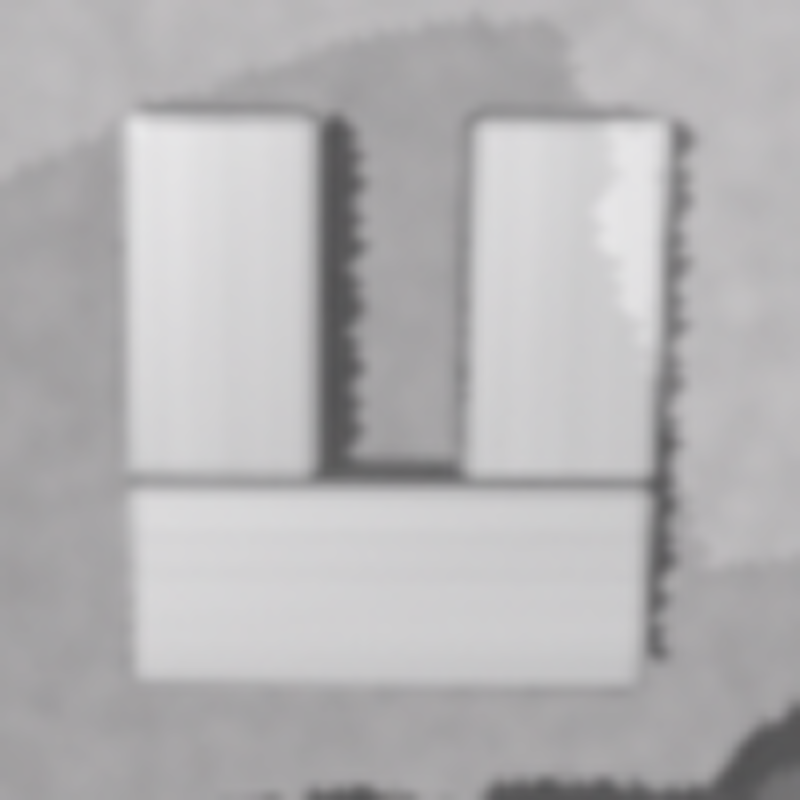

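```bash
python3 - <<'E'
from h import *
w=dict(np.load("w1.npz"))
c=[(128,113),(668,118),(642,684),(134,684),(318,475),(468,475)]
P=np.array([onz(w,216+x/8-.5,84+y/8-.5,.02)[:2] for x,y in c])*1000; print(P.round(1))
d=lambda a,b:(np.linalg.norm(P[a]-P[b]).round(1),np.degrees(np.arctan2(*(P[a]-P[b])[::-1])).round(2))
print(d(0,1),d(3,2),d(0,3),d(1,2),P[:4].mean(0), P[4:].mean(0))
E
```

```text
[[ 431.6 -242.9]
 [ 464.7 -290.8]
 [ 413.2 -326.5]
 [ 379.2 -278.4]
 [ 411.4 -281.9]
 [ 421.2 -295.8]]
(np.float64(58.1), np.float64(124.62)) (np.float64(58.9), np.float64(125.17)) (np.float64(63.2), np.float64(34.07)) (np.float64(62.7), np.float64(34.78)) [ 422.1822793  -284.63888123] [ 416.30694409 -288.85346885]
```

```bash
python3 -m inch '[[-0.088,0,0.005,0,0,0,0.6],[-0.089,0,0.005,0,0,0,0.6],[0,0.12,0,0,0,0,0.6],[0,0.12,0,0,0,0,0.6],[0,0.12,0,0,0,0,0.6],[0,0.08,0,0,0,0,0.6],[0,0,0,0,0,0,0.6]]' 30
python3 - <<'E'
from h import *
w=snap("wrist","w2"); s=snap("side"); crop(s,254,178,40,8,"s2")
o=robot.get_obs(); print(o["tcp_pos"],o["force"],o["gripper_width"])
E
```

```text
time_s: 2.3
tcp_pos: [0.4177, -0.289, 0.0391]
ee_rot: [-0.211, 0.676, -0.674, 0.209]
force: [-0.0, -0.4, -0.1]
gripper_width: 0.0684
[ 0.41926056 -0.28928853  0.0410451 ] [-0.8206664   0.14474731 -0.18941618] 0.06841684736046916
```

View pics/w2.png

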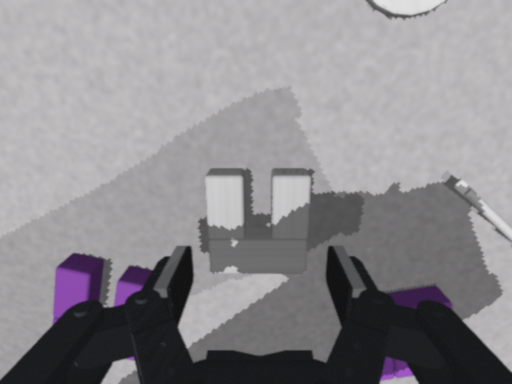

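View pics/s2.png

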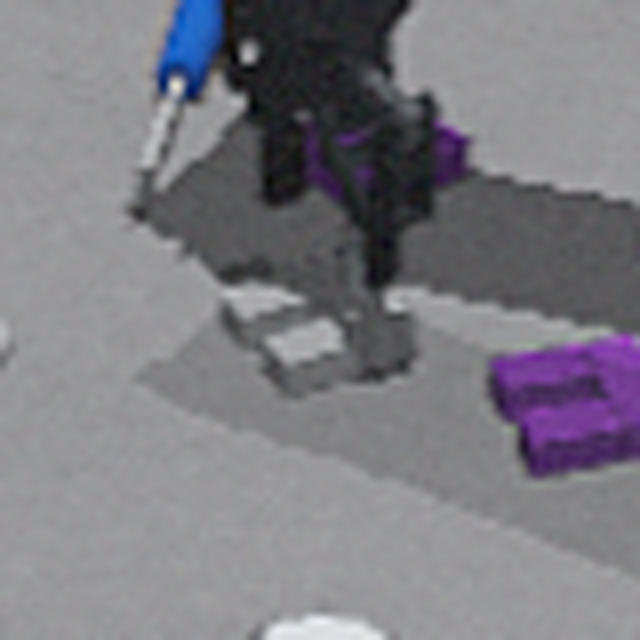

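```bash
python3 -m inch '[[-0.008,0.08,0,0,0,0,0.6],[0,0.04,0,0,0,0,0.6],[0,0,0,0,0,0,0.6]]'
for i in 1; do python3 -m inch '[[0,0.012,0,0,0,0,0.6],[0,0,0,0,0,0,0.6]]'; done
python3 -m inch '[[0,0.008,0,0,0,0,0.6],[0,0,0,0,0,0,0.6]]'
python3 - <<'E'
from h import *
w=snap("wrist","w3"); s=snap("side"); crop(s,254,178,40,8,"s3")
o=robot.get_obs(); print(o["tcp_pos"],o["force"],o["gripper_width"])
E
```

```text
time_s: 2.78
tcp_pos: [0.4206, -0.2871, 0.0104]
ee_rot: [-0.211, 0.675, -0.675, 0.211]
force: [-0.2, -0.7, -0.7]
gripper_width: 0.0687
time_s: 3.02
tcp_pos: [0.4211, -0.2871, 0.0077]
ee_rot: [0.211, -0.675, 0.675, -0.211]
force: [0.1, -0.4, -0.7]
gripper_width: 0.068
time_s: 3.28
tcp_pos: [0.4208, -0.2869, 0.0053]
ee_rot: [-0.211, 0.675, -0.675, 0.211]
force: [0.8, -0.8, -0.4]
gripper_width: 0.0683
[ 0.4208828  -0.28693187  0.00533107] [ 0.10853961 -0.03200633  0.7267279 ] 0.06810936379837523
```

View pics/w3.png

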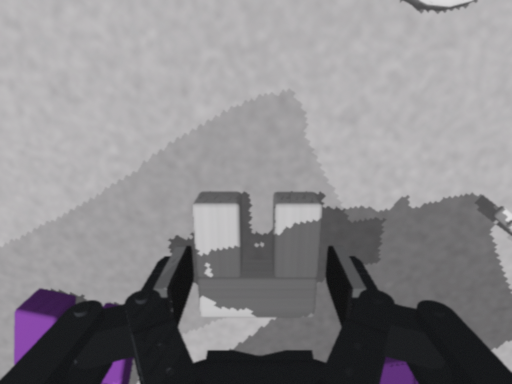

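View pics/s3.png

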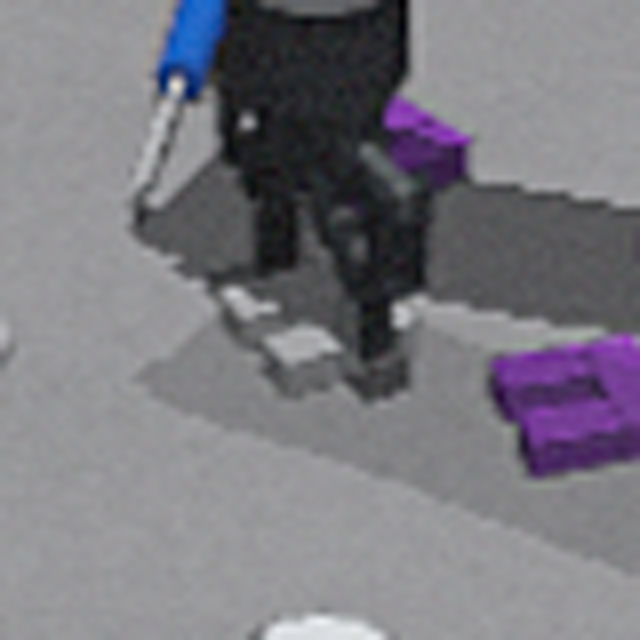

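```bash
python3 - <<'E'
from h import *
s=dict(np.load("s0.npz"))
for z in (0,.005,.01,.015,.02): print(z,((proj(s,[[.400,-.256,z],[.396,-.251,z],[.404,-.259,z]])-[214,138])*8).round())
E
```

```text
0 [[359. 383.]
 [368. 390.]
 [350. 378.]]
0.005 [[359. 373.]
 [368. 381.]
 [350. 368.]]
0.01 [[359. 363.]
 [368. 371.]
 [350. 359.]]
0.015 [[359. 354.]
 [368. 361.]
 [350. 349.]]
0.02 [[359. 344.]
 [368. 352.]
 [350. 339.]]
```

```bash
python3 -m inch '[[0,0.016,0,0,0,0,0.6],[0,0,0,0,0,0,0.6]]'
python3 -m inch '[[0,0.012,0,0,0,0,0.6],[0,0,0,0,0,0,0.6]]'
python3 - <<'E'
from h import *
w=snap("wrist","w4"); s=snap("side"); crop(s,254,178,40,8,"s4")
E
```

```text
time_s: 3.62
tcp_pos: [0.4206, -0.2868, 0.0009]
ee_rot: [-0.211, 0.675, -0.675, 0.211]
force: [-0.6, 0.6, 0.8]
gripper_width: 0.0684
time_s: 3.88
tcp_pos: [0.4207, -0.2868, -0.002]
ee_rot: [-0.211, 0.675, -0.675, 0.211]
force: [0.3, -0.4, -1.4]
gripper_width: 0.068
```

View pics/s4.png

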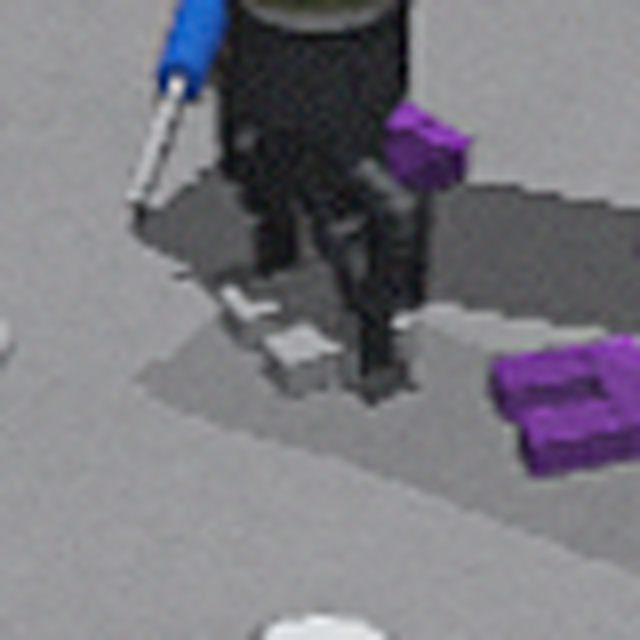

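```bash
python3 -m inch '[[0,0.008,0,0,0,0,0.6],[0,0,0,0,0,0,0.6]]'
python3 -m inch '[[0,0,0,0,0,0,0.3],[0,0,0,0,0,0,0.2],[0,0,0,0,0,0,0.2]]' 60
python3 -m inch '[[0,-0.02,0,0,0,0,0.2],[0,-0.04,0,0,0,0,0.2],[0,-0.08,0,0,0,0,0.2],[0,-0.06,0,0,0,0,0.2],[0,0,0,0,0,0,0.2]]'
python3 - <<'E'
from h import *
w=snap("wrist","w5"); s=snap("side"); crop(s,254,178,40,8,"s5"); np.savez("w5.npz",**w)
E
```

```text
time_s: 4.22
tcp_pos: [0.4208, -0.2869, -0.0038]
ee_rot: [-0.211, 0.675, -0.675, 0.211]
force: [-0.2, -0.1, -0.9]
gripper_width: 0.0684
time_s: 4.6
tcp_pos: [0.4209, -0.2869, -0.0034]
ee_rot: [0.211, -0.675, 0.675, -0.211]
force: [-2.2, 1.1, 6.2]
gripper_width: 0.0586
time_s: 5.22
tcp_pos: [0.4218, -0.2876, 0.0477]
ee_rot: [0.21, -0.674, 0.676, -0.212]
force: [1.0, -0.1, -4.4]
gripper_width: 0.0588
```

View pics/s5.png

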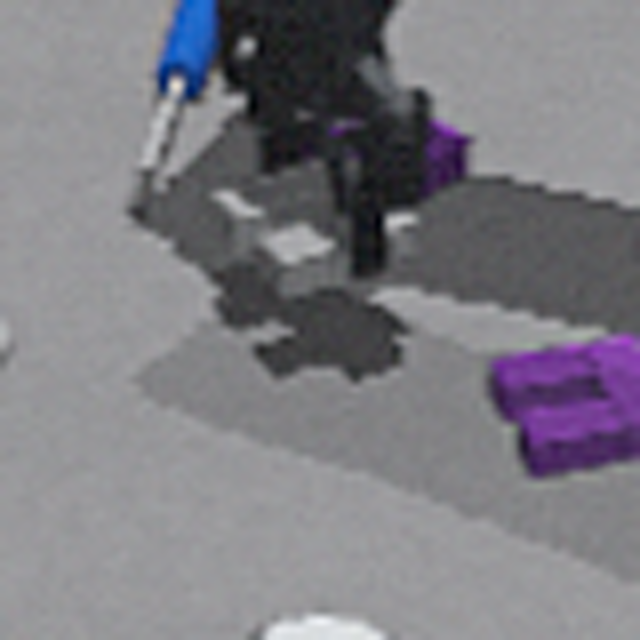

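View pics/w5.png

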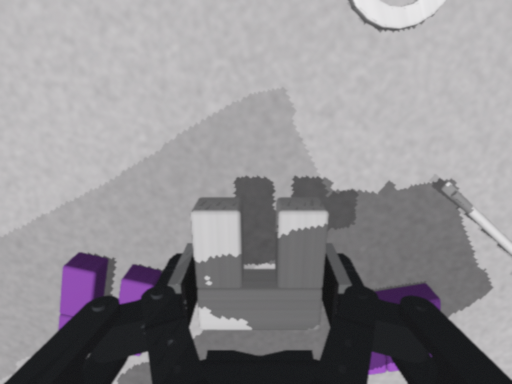

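```bash
python3 -m inch '[[0,-0.04,0,0,0.088,0,0.2],[0,-0.06,0,0,0.088,0,0.2],[0,-0.06,0,0,0.088,0,0.2],[0,-0.06,0,0,0.088,0,0.2],[0,-0.06,0,0,0.088,0,0.2]]' 60
python3 -m inch '[[-0.02,0,-0.1,0,0,0,0.2],[-0.06,0,-0.196,0,0,0,0.2],[-0.06,0,-0.196,0,0,0,0.2],[-0.06,0,-0.196,0,0,0,0.2],[-0.06,0,-0.196,0,0,0,0.2],[-0.06,0,-0.196,0,0,0,0.2],[-0.036,0,-0.096,0,0,0,0.2],[0,0,0,0,0,0,0.2]]'
python3 - <<'E'
from h import *
w=snap("wrist","w6"); np.savez("w6.npz",**w); s=snap("side"); crop(s,172,210,50,6,"s6")
o=robot.get_obs(); print(o["tcp_pos"],o["force"],R.from_quat(o["ee_rot"]).as_matrix().round(4),o["gripper_width"],o["q"])
E
```

```text
time_s: 5.95
tcp_pos: [0.4203, -0.2866, 0.1157]
ee_rot: [0.02, 0.707, -0.706, -0.021]
force: [-0.7, 0.9, -4.2]
gripper_width: 0.0586
time_s: 6.95
tcp_pos: [0.5255, 0.0049, 0.1153]
ee_rot: [0.017, 0.707, -0.706, -0.018]
force: [-0.2, 0.6, -4.4]
gripper_width: 0.0588
[0.52497839 0.00137415 0.11534655] [ 0.17452186  0.23891771 -3.17418083] [[-9.985e-01 -1.900e-03 -5.400e-02]
 [ 5.400e-02 -3.000e-04 -9.985e-01]
 [ 1.900e-03 -1.000e+00  4.000e-04]] 0.059045363546691 [ 0.20951944  0.28082755 -0.32047451  1.78725875  0.09868787  1.09102027
 -1.76981676]
```

View pics/w6.png

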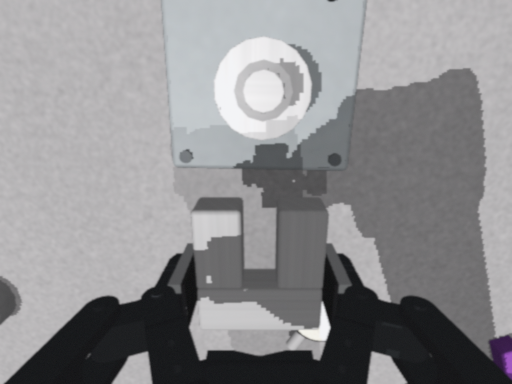

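View pics/s6.png

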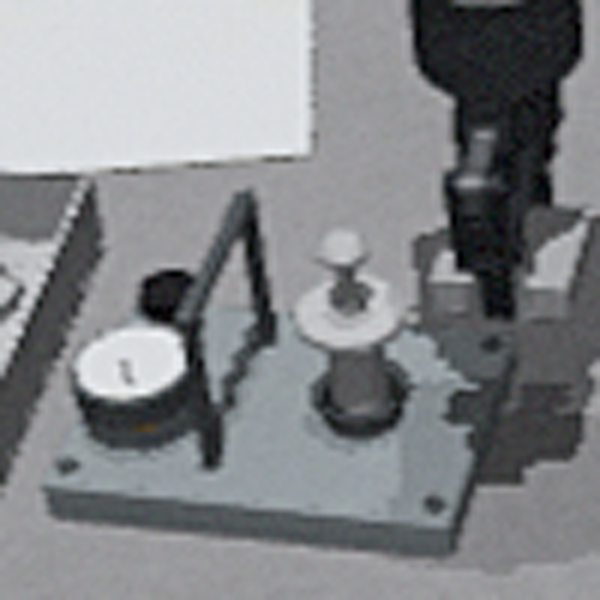

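```bash
python3 - <<'E'
from h import *
w=dict(np.load("w6.npz"))
crop(w,263,90,60,6,"c6a"); crop(w,262,245,75,5,"c6b")
g=cv2.cvtColor(w["color"],cv2.COLOR_RGB2GRAY)
m=(g>225).astype(np.uint8)*255; m[:, :200]=0; m[:,320:]=0; m[150:]=0
cs,_=cv2.findContours(m,cv2.RETR_EXTERNAL,cv2.CHAIN_APPROX_NONE)
k=max(cs,key=cv2.contourArea); print(cv2.minEnclosingCircle(k), cv2.boundingRect(k))
a=cv2.imread("pics/c6a.png");b=cv2.resize(cv2.imread("pics/c6b.png"),(720,720))
cv2.imwrite("pics/c6.png",cv2.resize(np.hstack([a,b]),(800,400)))
E
```

```text
((260.4116516113281, 86.84517669677734), 49.974273681640625) (215, 37, 93, 97)
```

View pics/c6a.png

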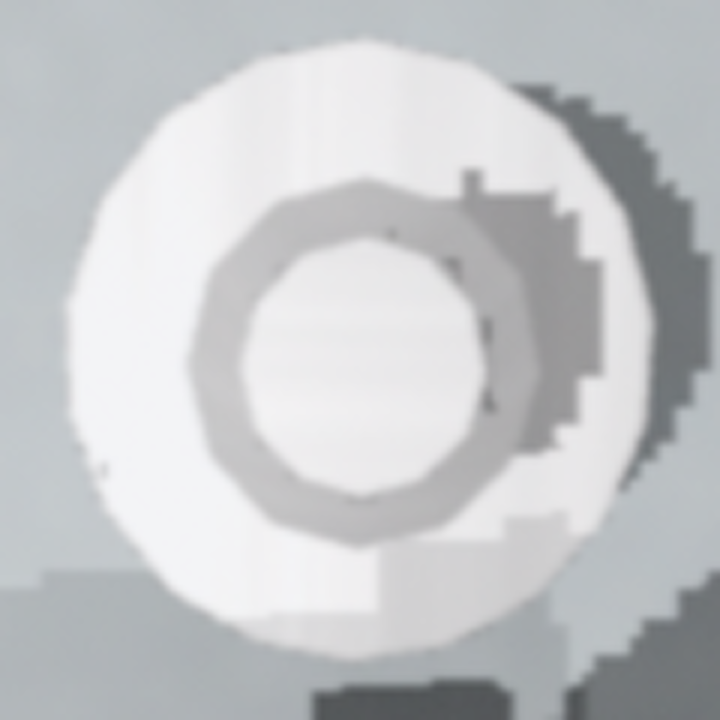

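View pics/c6b.png

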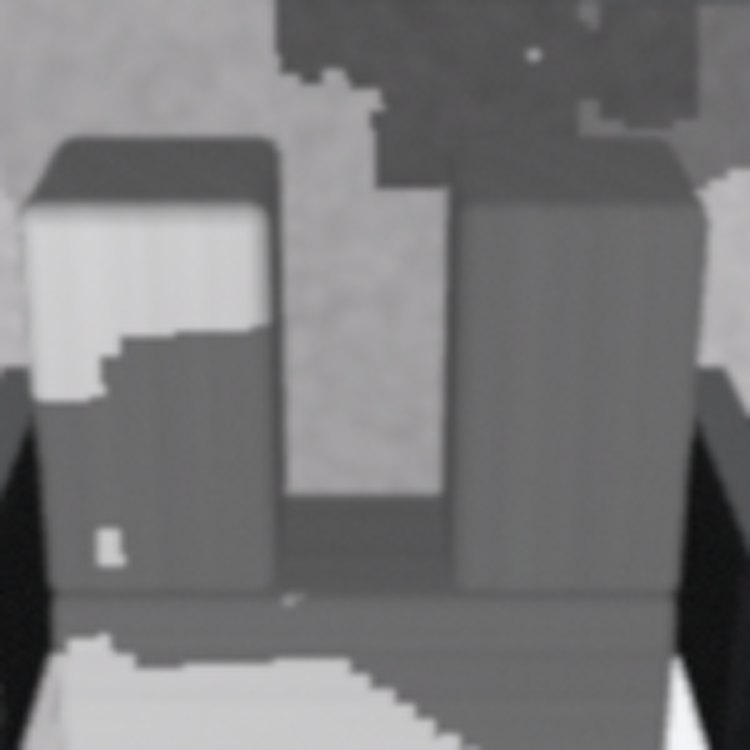

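```bash
python3 - <<'E'
from h import *
w=dict(np.load("w6.npz"))
tcp=np.array([.5250,.0014,.1153]); zt=tcp[2]+.0236
M=np.array([[-.9985,-.0019,-.054],[.054,0,-.9985],[0,-1,0]])
T=lambda P:((M.T@(P-tcp))*1000).round(1)
pl=onz(w,262.67,87.8,.09); cp=onz(w,263.2,90.5,.132); print("platen",pl,T(pl)); print("cap",cp,T(cp))
for x,y,z in [(67,350,.09),(655,350,.09),(361,40,.09),(361,660,.09)]: print(T(onz(w,203+x/6-.5,30+y/6-.5,z)))
print("weight")
for x,y in [(25,205),(705,205),(270,205),(460,205),(274,592),(458,592),(52,592),(675,592)]:
    print((x,y),T(onz(w,187+x/5-.5,170+y/5-.5,zt)))
print("plate front"); a=onz(w,175,168,.025);b=onz(w,345,168,.025);c=onz(w,186,156,.025);e=onz(w,335,159,.025); print(T(a),T(b),T(c),T(e),(a-e)[:2])
for p,q in((a,b),(c,e)): print(np.degrees(np.arctan2(*(p-q)[:2][::-1]))-90)
E
```

```text
platen [ 0.60921353 -0.00095033  0.09      ] [-84.2  25.1  -2.2]
cap [ 0.60806825 -0.00077448  0.132     ] [-83.1 -16.9  -2.3]
[-84.1  25.1 -28. ]
[-84.3  25.1  23.6]
[-108.6   25.1   -2.4]
[-57.1  25.2  -2. ]
weight
(25, 205) [-34.3 -23.7 -32.6]
(705, 205) [-34.7 -23.7  25.5]
(270, 205) [-34.5 -23.7 -11.6]
(460, 205) [-34.6 -23.7   4.6]
(274, 592) [  4.7 -23.6 -11.9]
(458, 592) [  4.6 -23.6   5.4]
(52, 592) [  4.9 -23.6 -32.7]
(675, 592) [  4.5 -23.6  25.7]
plate front
[-23.9  90.2 -70.9] [-24.6  90.3  64.1] [-33.6  90.2 -61.4] [-31.8  90.2  55.6] [-0.00112055  0.1266972 ]
-2.7842452799287827
-3.96263564142464
```

```bash
python3 -m inch '[[0,0.045,0.005,0,0,0,0.2],[0,0.045,0,0,0,0,0.2],[0,0,0,0,0,0,0.2],[-0.06,0,0,0,0,0,0.2],[-0.06,0,0,0,0,0,0.2],[0,0,0,0,0,0,0.2]]' 60
python3 - <<'E'
from h import *
w=snap("wrist","w7"); np.savez("w7.npz",**w); s=snap("side"); crop(s,172,210,50,6,"s7")
o=robot.get_obs(); print(o["tcp_pos"],o["force"],o["gripper_width"])
E
```

```text
time_s: 7.8
tcp_pos: [0.5563, -0.0013, 0.0938]
ee_rot: [0.02, 0.707, -0.707, -0.019]
force: [-0.4, 0.2, -4.3]
gripper_width: 0.0587
[ 0.55506476 -0.0010605   0.09364285] [-0.63236406 -0.37391719 -3.39634147] 0.0591971895393411
```

View pics/w7.png

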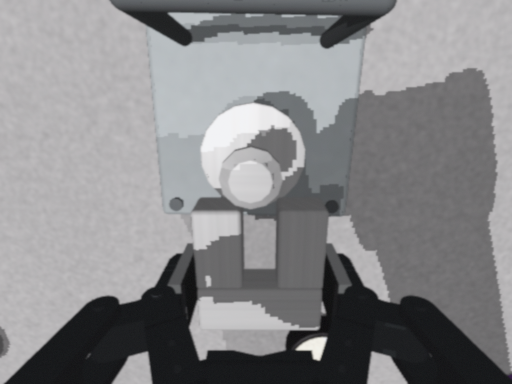

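View pics/s7.png

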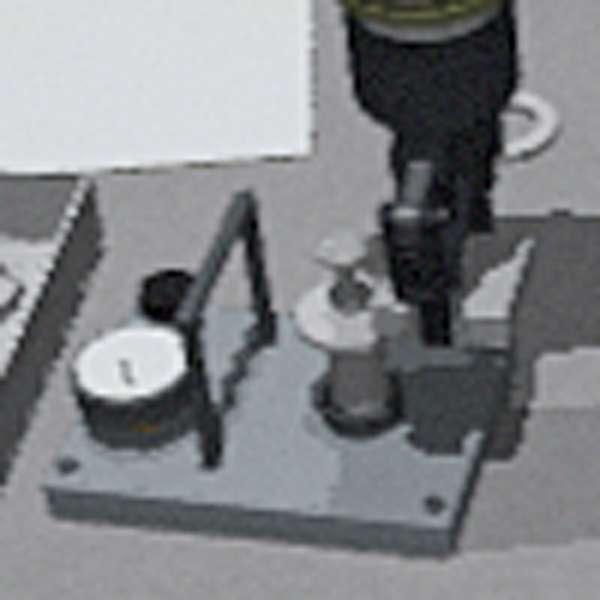

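```bash
python3 - <<'E'
from h import *
w=dict(np.load("w7.npz"))
crop(w,253,160,60,6,"c7a"); crop(w,262,245,75,5,"c7b")
o=robot.get_obs(); tcp=o["tcp_pos"]; M=R.from_quat(o["ee_rot"]).as_matrix(); print(tcp,M.round(4))
T=lambda P:((M.T@(P-tcp))*1000).round(1)
for u in (201,253,305): print(T(onz(w,u,150,.09)))
for u in (228,250.5,273): print("cap",T(onz(w,u,182,.132)))
w6=dict(np.load("w6.npz")); print(w["eye"]-tcp, R.from_quat(w["orientation"]).as_matrix().T@M, w6["eye"]-[.525,.0014,.1153],)
print(R.from_quat(w6["orientation"]).as_matrix().round(4),R.from_quat(w["orientation"]).as_matrix().round(4))
E
```

```text
[ 0.55506476 -0.0010605   0.09364285] [[-9.985e-01 -7.000e-04 -5.420e-02]
 [ 5.420e-02  2.000e-04 -9.985e-01]
 [ 7.000e-04 -1.000e+00 -1.000e-04]]
[-56.1   3.6 -28.5]
[-56.1   3.6  -2.9]
[-56.1   3.6  22.6]
cap [-52.4 -38.4 -11.2]
cap [-52.4 -38.4  -3. ]
cap [-52.4 -38.4   5.2]
[ 0.08405963 -0.0049419   0.14382728] [[ 3.61392793e-04  1.54904032e-03  9.99998735e-01]
 [-9.47020195e-01  3.21173980e-01 -1.55265367e-04]
 [-3.21173815e-01 -9.47018941e-01  1.58304242e-03]] [ 0.08371776 -0.00098524  0.14346848]
[[-0.0493  0.9451  0.3232]
 [-0.9988 -0.0457 -0.0185]
 [-0.0027 -0.3237  0.9462]] [[-0.0545  0.9454  0.3213]
 [-0.9985 -0.0511 -0.0192]
 [-0.0017 -0.3218  0.9468]]
```

View pics/c7a.png

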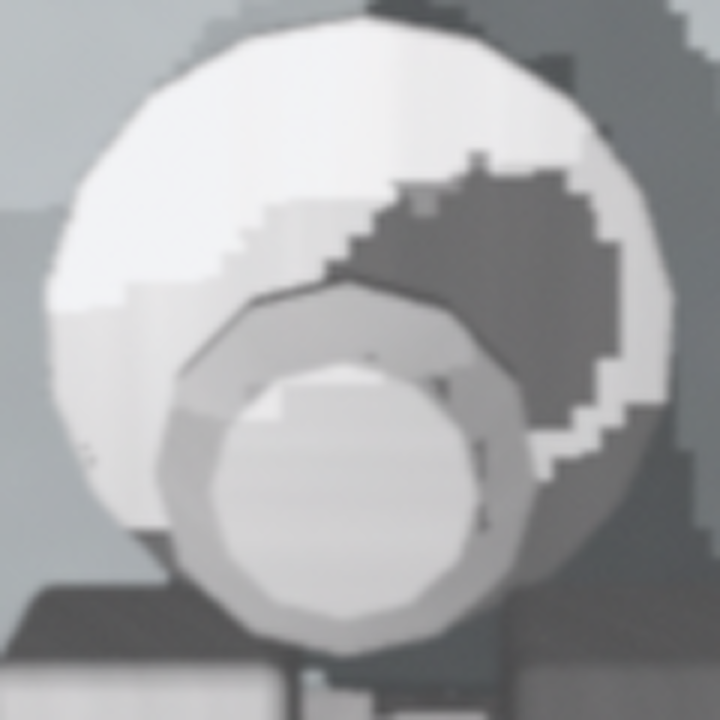

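View pics/c7b.png

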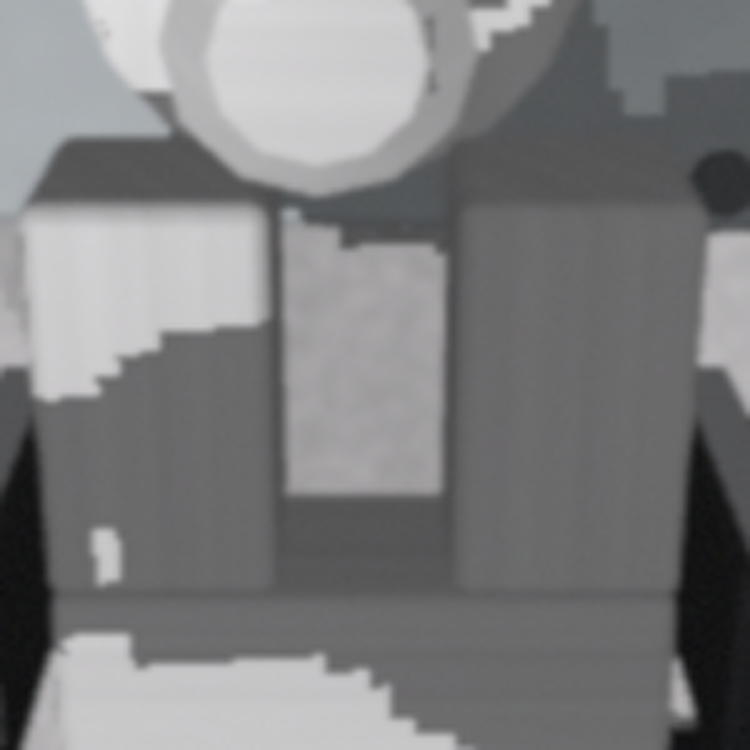

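```bash
python3 -m inch '[[0,0,0,0,0,0,0.2],[0,0,0,0,0,0,0.2]]' 60
python3 - <<'E'
from h import *
w=snap("wrist","w8"); np.savez("w8.npz",**w); crop(w,253,190,70,5,"c8a")
o=robot.get_obs(); tcp=o["tcp_pos"]; M=R.from_quat(o["ee_rot"]).as_matrix(); print(tcp,M.round(4))
T=lambda P:((M.T@(P-tcp))*1000).round(1)
print("eye",T(w["eye"]))
print("platen",T(onz(w,252.3,147,.09)),onz(w,252.3,147,.09),"cap",T(onz(w,250.1,182,.132)),onz(w,250.1,182,.132))
for x,y in [(25,205),(705,205),(270,205),(460,205),(274,592),(458,592),(52,592),(675,592)]:
    print((x,y),T(onz(w,187+x/5-.5,170+y/5-.5,tcp[2]+.0236)))
E
```

```text
time_s: 8.15
tcp_pos: [0.5552, -0.0011, 0.0939]
ee_rot: [-0.019, -0.707, 0.707, 0.019]
force: [-0.0, 0.3, -4.1]
gripper_width: 0.0586
[ 0.55531393 -0.00105796  0.09394095] [[-9.985e-01  1.000e-04 -5.410e-02]
 [ 5.410e-02 -0.000e+00 -9.985e-01]
 [-1.000e-04 -1.000e+00  0.000e+00]]
eye [ -83.  -143.5    0.2]
platen [-56.3   3.9  -3.4] [ 0.61171845 -0.00066184  0.09      ] cap [-51.1 -38.1  -3.3] [ 6.06523490e-01 -5.11083437e-04  1.32000000e-01]
(25, 205) [-34.  -23.6 -29. ]
(705, 205) [-34.  -23.6  29.1]
(270, 205) [-34.  -23.6  -8. ]
(460, 205) [-34.  -23.6   8.2]
(274, 592) [  5.1 -23.6  -8.4]
(458, 592) [  5.1 -23.6   8.8]
(52, 592) [  5.1 -23.6 -29.2]
(675, 592) [  5.1 -23.6  29.2]
```

View pics/c8a.png

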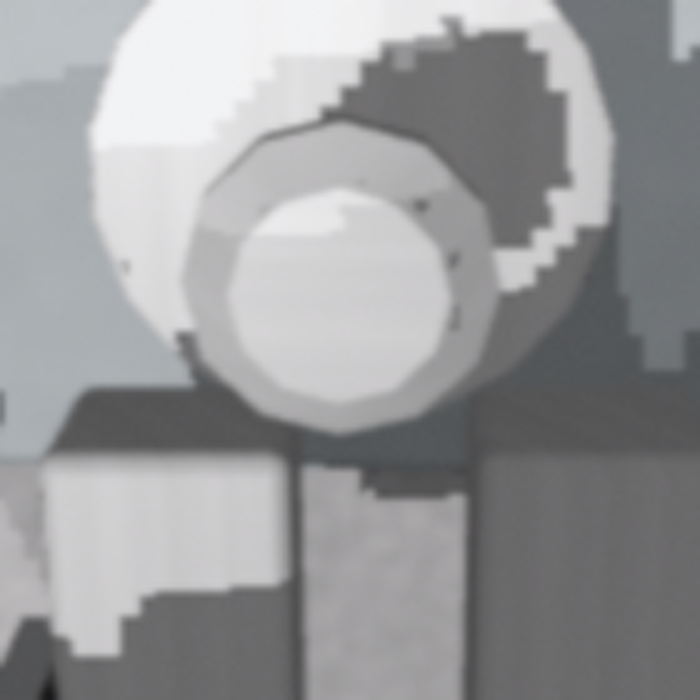

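```bash
python3 -m inch '[[0,0,-0.013,0,0,0,0.2],[0,0,0,0,0,0,0.2],[-0.04,0,0,0,0,0,0.2],[-0.04,0,0,0,0,0,0.2],[-0.04,0,0,0,0,0,0.2],[-0.02,0,0,0,0,0,0.2],[0,0,0,0,0,0,0.2],[0,0,0,0,0,0,0.2]]' 60
python3 - <<'E'
from h import *
w=snap("wrist","w9"); np.savez("w9.npz",**w); s=snap("side"); crop(s,172,210,50,6,"s9")
o=robot.get_obs(); tcp=o["tcp_pos"]; M=R.from_quat(o["ee_rot"]).as_matrix(); print(tcp,M.round(4),o["force"])
E
```

```text
time_s: 9.2
tcp_pos: [0.5904, 0.0004, 0.0937]
ee_rot: [0.019, 0.707, -0.707, -0.019]
force: [-1.0, -1.1, -4.5]
gripper_width: 0.0587
[5.90420668e-01 3.22835072e-04 9.38359908e-02] [[-9.985e-01 -2.000e-04 -5.400e-02]
 [ 5.400e-02  0.000e+00 -9.985e-01]
 [ 2.000e-04 -1.000e+00 -0.000e+00]] [-0.90435671 -0.75334723 -3.75172674]
```

View pics/w9.png

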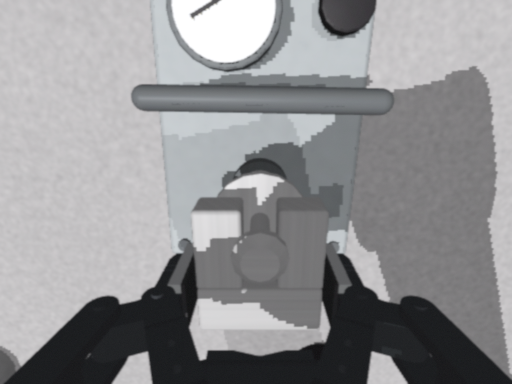

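View pics/s9.png

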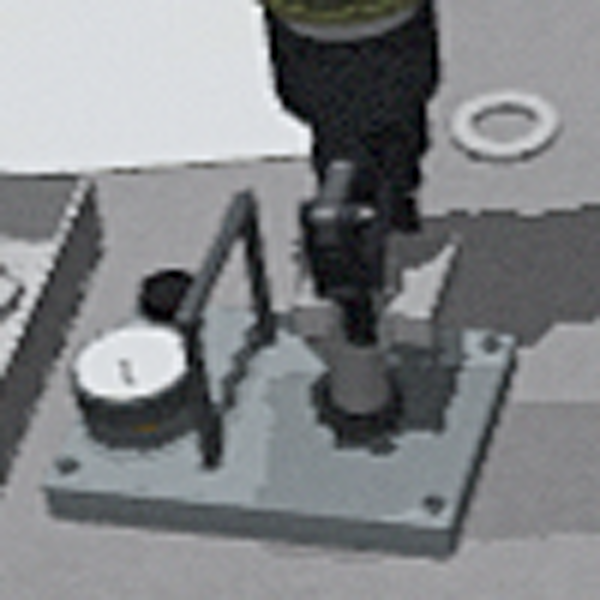

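```bash
python3 - <<'E'
from h import *
w=dict(np.load("w9.npz"))
c=cv2.resize(w["color"][200:340,190:330,::-1],None,fx=5,fy=5,interpolation=cv2.INTER_CUBIC)
cv2.imwrite("pics/c9.png",cv2.convertScaleAbs(c,alpha=1.6))
o=robot.get_obs(); tcp=o["tcp_pos"]; M=R.from_quat(o["ee_rot"]).as_matrix()
T=lambda P:((M.T@(P-tcp))*1000).round(1)
for v in (230,240,250,258,262): print(v,T(onz(w,261,v,.132)))
for v in (209,210,288,289): print(v,T(onz(w,261,v,tcp[2]+.0236)))
E
```

```text
230 [-32.1 -38.2   0.6]
240 [-27.8 -38.2   0.7]
250 [-23.4 -38.2   0.7]
258 [-19.8 -38.2   0.7]
262 [-18.  -38.2   0.7]
209 [-34.9 -23.6   0.7]
210 [-34.4 -23.6   0.7]
288 [  5.  -23.6   0.8]
289 [  5.5 -23.6   0.8]
```

View pics/c9.png

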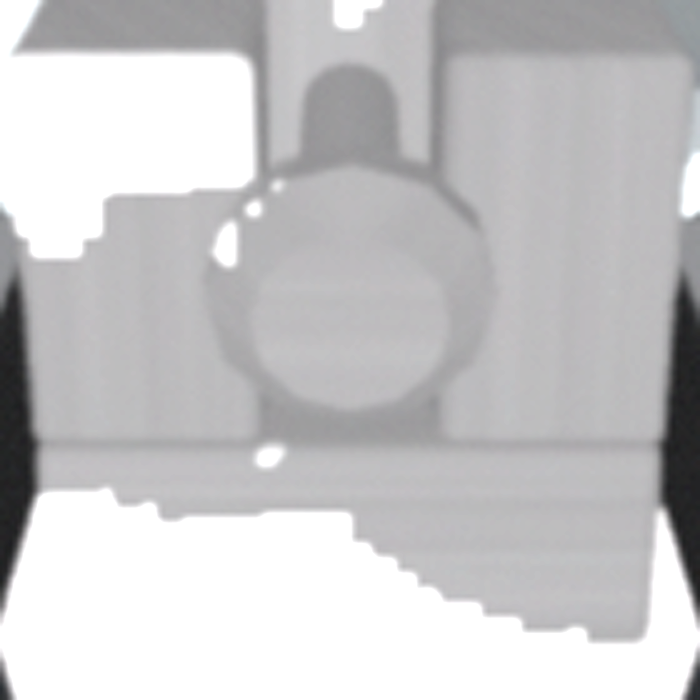

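```bash
python3 -m inch '[[-0.024,0,0,0,0,0,0.2],[-0.024,0,0,0,0,0,0.2],[0,0,0,0,0,0,0.2]]' 60
python3 -m inch '[[-0.006,0,0,0,0,0,0.2],[0,0,0,0,0,0,0.2]]'
python3 -m inch '[[-0.006,0,0,0,0,0,0.2],[0,0,0,0,0,0,0.2]]'
python3 -m inch '[[0,0,0,0,0,0,0.2]]'
python3 - <<'E'
from h import *
w=snap("wrist","w10"); np.savez("w10.npz",**w); 
c=cv2.resize(w["color"][200:340,190:330,::-1],None,fx=5,fy=5,interpolation=cv2.INTER_CUBIC)
cv2.imwrite("pics/c10.png",cv2.convertScaleAbs(c,alpha=1.6))
o=robot.get_obs(); tcp=o["tcp_pos"]; print(tcp,o["force"])
E
```

```text
time_s: 9.68
tcp_pos: [0.6032, -0.0004, 0.0938]
ee_rot: [0.019, 0.707, -0.707, -0.019]
force: [-0.5, -0.8, -3.6]
gripper_width: 0.0587
time_s: 9.93
tcp_pos: [0.6041, -0.0004, 0.0938]
ee_rot: [0.019, 0.707, -0.707, -0.019]
force: [-0.2, -0.7, -3.4]
gripper_width: 0.0589
time_s: 10.18
tcp_pos: [0.6057, -0.0005, 0.0939]
ee_rot: [0.019, 0.707, -0.707, -0.019]
force: [-0.3, 0.1, -4.0]
gripper_width: 0.0589
time_s: 10.3
tcp_pos: [0.6056, -0.0005, 0.0938]
ee_rot: [0.019, 0.707, -0.707, -0.019]
force: [-0.1, -0.1, -3.4]
gripper_width: 0.0587
[ 6.05602719e-01 -5.01554116e-04  9.38395126e-02] [-0.19085662  0.24910419 -3.42825509]
```

View pics/c10.png

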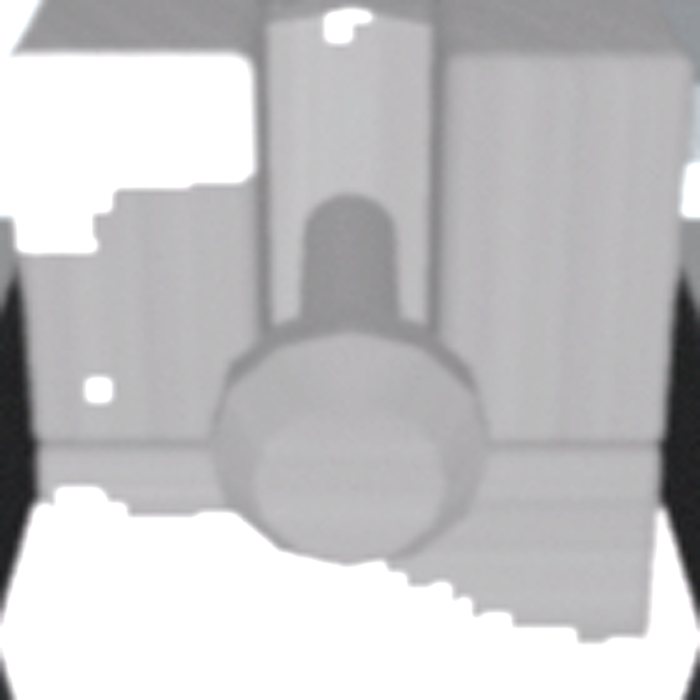

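```bash
python3 - <<'E'
from h import *
w=dict(np.load("w10.npz"))
o=robot.get_obs(); tcp=o["tcp_pos"]; M=R.from_quat(o["ee_rot"]).as_matrix()
T=lambda P:((M.T@(P-tcp))*1000).round(1)
print(T(onz(w,260,238.5,.09)), T(onz(w,260,200+490/5-.5,.132)))
E
python3 -m inch '[[-0.003,0,0,0,0,0,0.2],[0,0,0,0,0,0,0.2]]' 60
python3 -m inch '[[-0.003,0,0,0,0,0,0.2],[0,0,0,0,0,0,0.2]]'
python3 -m inch '[[0,0,0,0,0,0,0.2]]'
```

```text
[-6.6  3.8  0.4] [ -1.  -38.2   0.3]
time_s: 10.6
tcp_pos: [0.6064, -0.0006, 0.0938]
ee_rot: [0.019, 0.707, -0.707, -0.019]
force: [0.3, 0.9, -4.3]
gripper_width: 0.0589
time_s: 10.85
tcp_pos: [0.6072, -0.0006, 0.0938]
ee_rot: [0.019, 0.707, -0.707, -0.019]
force: [0.0, -0.6, -4.3]
gripper_width: 0.0588
time_s: 10.98
tcp_pos: [0.6071, -0.0006, 0.0938]
ee_rot: [0.019, 0.707, -0.707, -0.019]
force: [-0.1, -0.5, -3.5]
gripper_width: 0.0586
```

```bash

python3 -m inch '[[-0.003,0,0,0,0,0,0.2],[0,0,0,0,0,0,0.2]]' 60
python3 -m inch '[[-0.003,0,0,0,0,0,0.2],[0,0,0,0,0,0,0.2]]'
```

```text
time_s: 11.22
tcp_pos: [0.608, -0.0007, 0.0938]
ee_rot: [0.019, 0.707, -0.707, -0.019]
force: [0.4, 0.1, -3.2]
gripper_width: 0.059
time_s: 11.48
tcp_pos: [0.6087, -0.0007, 0.0938]
ee_rot: [0.019, 0.707, -0.707, -0.019]
force: [0.4, 0.5, -3.5]
gripper_width: 0.0587
```

```bash

python3 -m inch '[[-0.002,0,0,0,0,0,0.2],[0,0,0,0,0,0,0.2]]' 60
python3 - <<'E'
from h import *
w=snap("wrist","w11"); np.savez("w11.npz",**w); 
c=cv2.resize(w["color"][200:340,190:330,::-1],None,fx=5,fy=5,interpolation=cv2.INTER_CUBIC)
cv2.imwrite("pics/c11.png",cv2.convertScaleAbs(c,alpha=1.6))
o=robot.get_obs(); tcp=o["tcp_pos"]; print(tcp,o["force"])
E
```

```text
time_s: 11.72
tcp_pos: [0.6088, -0.0007, 0.0938]
ee_rot: [-0.019, -0.707, 0.707, 0.019]
force: [-3.2, 0.6, -2.3]
gripper_width: 0.0587
[ 0.60879466 -0.00070154  0.0937474 ] [-2.98295698  0.28119965 -2.05500056]
```

View pics/c11.png

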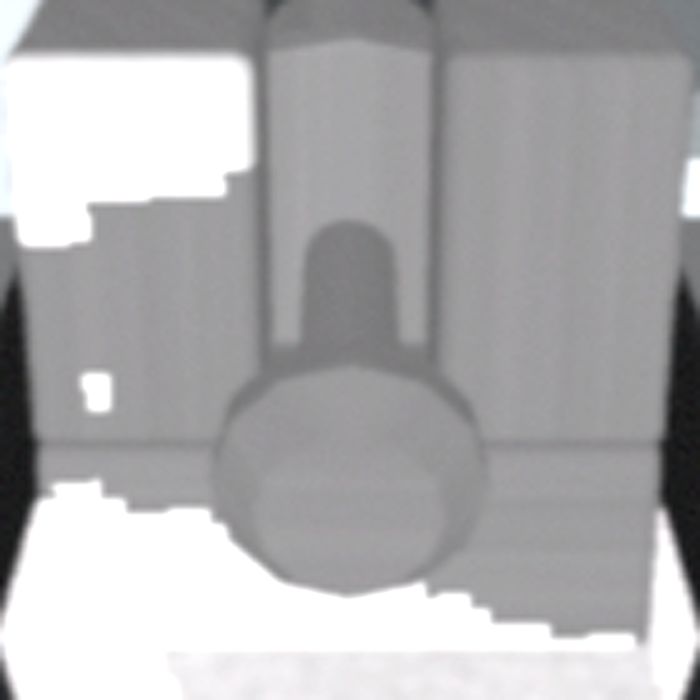

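```bash

python3 -m inch '[[0.006,0,0,0,0,0,0.2],[0,0.01,0,0,0,0,0.2],[0,0.01,0,0,0,0,0.2],[0,0,0,0,0,0,0.2]]' 60
python3 -m inch '[[0,0.004,0,0,0,0,0.2],[0,0,0,0,0,0,0.2]]'
python3 -m inch '[[0,0.004,0,0,0,0,0.2],[0,0,0,0,0,0,0.2]]'
```

```text
time_s: 12.28
tcp_pos: [0.6075, -0.0007, 0.0884]
ee_rot: [0.019, 0.707, -0.707, -0.019]
force: [0.1, -0.4, -3.1]
gripper_width: 0.0589
time_s: 12.52
tcp_pos: [0.6077, -0.0006, 0.0878]
ee_rot: [0.019, 0.707, -0.707, -0.019]
force: [0.2, -0.6, -3.6]
gripper_width: 0.0586
time_s: 12.78
tcp_pos: [0.6076, -0.0006, 0.0868]
ee_rot: [0.019, 0.707, -0.707, -0.019]
force: [0.5, -0.3, -3.9]
gripper_width: 0.059
```

```bash

python3 -m inch '[[0,0.003,0,0,0,0,0.2],[0,0,0,0,0,0,0.2]]'
python3 -m inch '[[0,0.003,0,0,0,0,0.2],[0,0,0,0,0,0,0.2]]'
```

```text
time_s: 13.02
tcp_pos: [0.6077, -0.0006, 0.0867]
ee_rot: [0.019, 0.707, -0.707, -0.019]
force: [-4.5, -0.9, 3.0]
gripper_width: 0.0586
time_s: 13.28
tcp_pos: [0.6077, -0.0006, 0.0867]
ee_rot: [-0.019, -0.707, 0.707, 0.019]
force: [-6.9, -0.3, 9.6]
gripper_width: 0.0592
```

```bash

python3 -m inch '[[0,-0.003,0,0,0,0,0.2],[0,0,0,0,0,0,0.2],[0,0,0,0,0,0,0.4],[0,0,0,0,0,0,0.7],[0,0,0,0,0,0,0.7],[0,0,0,0,0,0,0.7]]'
python3 - <<'E'
from h import *
w=snap("wrist","w12"); np.savez("w12.npz",**w); 
c=cv2.resize(w["color"][200:340,190:330,::-1],None,fx=5,fy=5,interpolation=cv2.INTER_CUBIC)
cv2.imwrite("pics/c12.png",cv2.convertScaleAbs(c,alpha=1.6))
o=robot.get_obs(); tcp=o["tcp_pos"]; print(tcp,o["force"],o["gripper_width"])
E
```

```text
time_s: 14.02
tcp_pos: [0.6078, -0.0006, 0.086]
ee_rot: [0.019, 0.707, -0.707, -0.019]
force: [-0.0, 0.1, 0.3]
gripper_width: 0.0727
[ 6.07740774e-01 -6.01322031e-04  8.59947192e-02] [-0.36806542 -0.37672023 -0.14554614] 0.07262014161808315
```

View pics/w12.png

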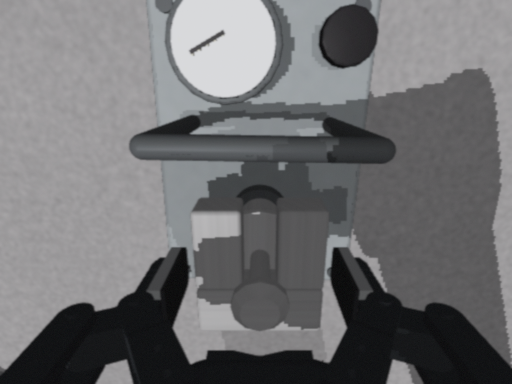

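```bash

python3 -m inch '[[0,-0.04,0,0,0,0,0.7],[0,-0.12,0,0,0,0,0.8],[0,-0.15,0,0,0,0,1],[0,-0.14,0,0,0,0,1],[0,0,0,0,0,0,1],[0,0,0,0,0,0,1],[0,0,0,0,0,0,1]]'
python3 - <<'E'
from h import *
w=snap("wrist","w13"); np.savez("w13.npz",**w); 
s=snap("side"); crop(s,172,210,50,6,"s13")
o=robot.get_obs(); tcp=o["tcp_pos"]; print(tcp,o["force"],o["gripper_width"],o["q"])
E
```

```text
time_s: 14.95
tcp_pos: [0.607, -0.0007, 0.1974]
ee_rot: [-0.018, -0.707, 0.707, 0.02]
force: [-0.5, 0.6, -0.7]
gripper_width: 0.0851
[ 0.60714703 -0.00067132  0.19754085] [0.11160856 0.20982075 0.52726564] 0.08559943649552516 [ 0.17842308  0.38224693 -0.30659883  1.46093001  0.116237    1.31809956
 -1.76156743]
```

View pics/w13.png

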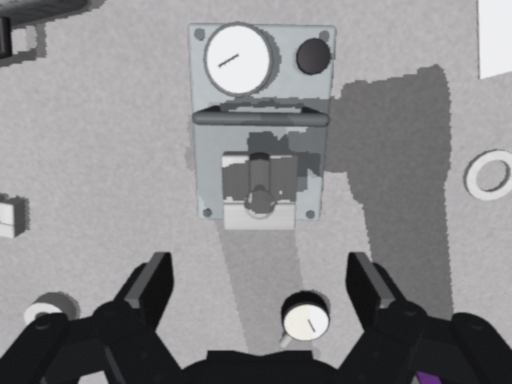

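View pics/s13.png

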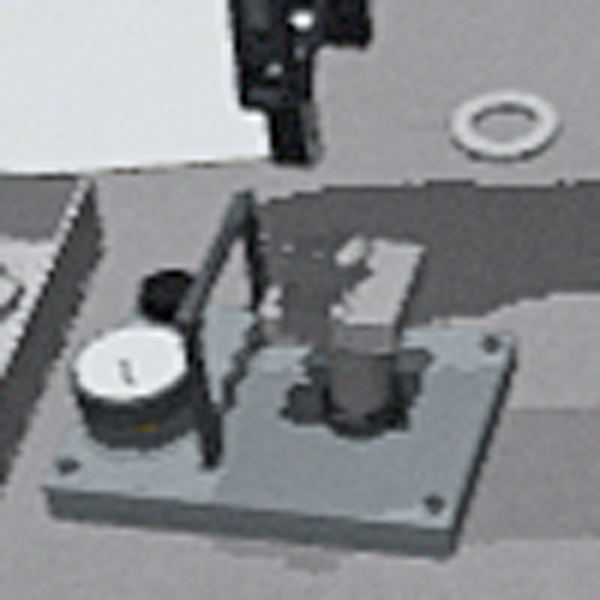

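```bash

python3 -m inch '[[0.08,0,-0.08,0,0,0,1],[0.144,0.028,-0.158,0,0,0,1],[0.144,0.028,-0.158,0,0,0,1],[0.144,0.028,-0.158,0,0,0,1],[0.144,0.028,-0.158,0,0,0,1],[0.144,0.028,-0.158,0,0,0,1],[0.144,0.028,-0.158,0,0,0,1],[0.064,0.028,-0.079,0,0,0,1]]'
python3 -m inch '[[0,0,0,0,0,0,1],[0,0,0,0,0,0,1],[0,0,0,0,0,0,1]]'
python3 - <<'E'
from h import *
w=snap("wrist","w14"); np.savez("w14.npz",**w); 
o=robot.get_obs(); tcp=o["tcp_pos"]; print(tcp,o["gripper_width"],o["q"],R.from_quat(o["ee_rot"]).as_matrix().round(4))
E
```

```text
time_s: 16.05
tcp_pos: [0.3684, 0.2917, 0.1493]
ee_rot: [0.018, 0.707, -0.707, -0.018]
force: [-0.2, -0.8, 0.1]
gripper_width: 0.0853
time_s: 16.42
tcp_pos: [0.372, 0.2883, 0.1496]
ee_rot: [-0.02, -0.707, 0.707, 0.02]
force: [0.2, -0.0, -0.5]
gripper_width: 0.0856
[0.37188693 0.28840534 0.14965099] 0.08549424384077227 [-0.21033491  0.15129078 -0.56077222  1.87348829  0.08848702  1.14111184
 -2.43004963] [[-9.984e-01  2.000e-04 -5.630e-02]
 [ 5.630e-02 -1.000e-04 -9.984e-01]
 [-2.000e-04 -1.000e+00  1.000e-04]]
```

View pics/w14.png

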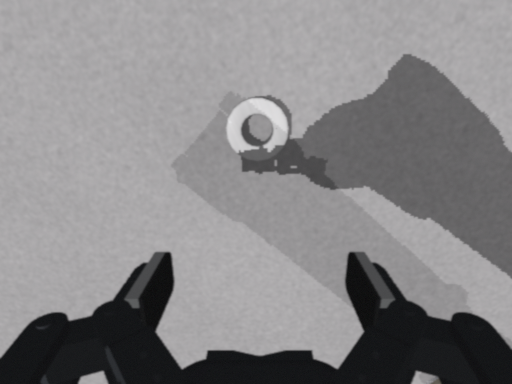

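```bash
python3 - <<'E'
from h import *
w=dict(np.load("w14.npz")); crop(w,259,130,45,8,"c14")
E
```

```text
(no output)
```

View pics/c14.png

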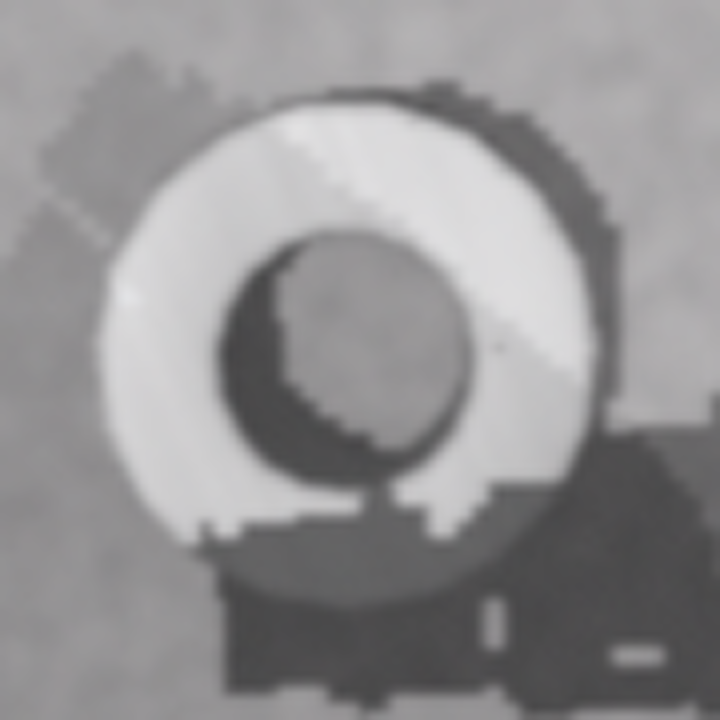

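```bash
python3 - <<'E'
from h import *
w=dict(np.load("w14.npz"))
o=robot.get_obs(); tcp=o["tcp_pos"]; M=R.from_quat(o["ee_rot"]).as_matrix()
T=lambda P:((M.T@(P-tcp))*1000).round(1)
print("eye",T(w["eye"]))
for x,y in [(347.5,354),(100,354),(595,354),(347,100),(347,606)]: 
    P=onz(w,214+x/8-.5,85+y/8-.5,.022); print(P.round(4),T(P))
E
```

```text
eye [ -83.2 -143.6    0.2]
[0.4223 0.2877 0.022 ] [-50.3 127.7  -2.2]
[0.4238 0.315  0.022 ] [-50.3 127.7 -29.5]
[0.4207 0.2604 0.022 ] [-50.3 127.7  25.2]
[0.449  0.2862 0.022 ] [-77.1 127.7  -2.1]
[0.394  0.2894 0.022 ] [-22.  127.7  -2.3]
```

```bash

python3 -m inch '[[-0.1,0,-0.004,0,0,0,0.7],[-0.1,0,-0.005,0,0,0,0.7],[0,0.15,0,0,0,0,0.7],[0,0.15,0,0,0,0,0.7],[0,0.15,0,0,0,0,0.7],[0,0,0,0,0,0,0.7],[0,0,0,0,0,0,0.7],[0,0,0,0,0,0,0.7]]'
python3 - <<'E'
from h import *
w=snap("wrist","w15"); np.savez("w15.npz",**w); 
o=robot.get_obs(); tcp=o["tcp_pos"]; print(tcp,o["gripper_width"],o["force"])
E
```

```text
time_s: 17.48
tcp_pos: [0.4223, 0.2896, 0.0389]
ee_rot: [0.02, 0.707, -0.706, -0.018]
force: [-0.8, -0.6, -1.0]
gripper_width: 0.0726
[0.42215253 0.28949411 0.03877615] 0.07229822416457082 [-0.26198211  0.76832357 -0.25611048]
```

View pics/w15.png

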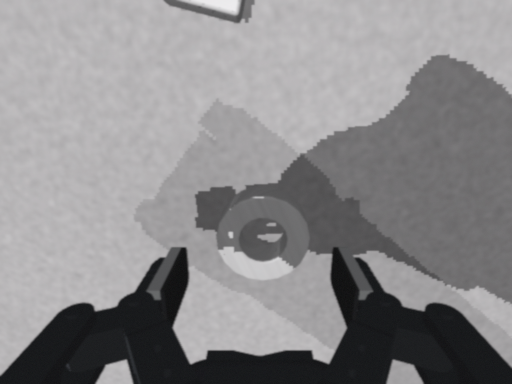

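```bash

python3 -m inch '[[0,0.07,0.006,0,0,0,0.7],[0,0.05,0,0,0,0,0.7],[0,0.023,0,0,0,0,0.7],[0,0,0,0,0,0,0.7],[0,0,0,0,0,0,0.7]]'
python3 -m inch '[[0,0,0,0,0,0,0.3],[0,0,0,0,0,0,0.1],[0,0,0,0,0,0,0.1],[0,0,0,0,0,0,0.1]]' 50
python3 -m inch '[[0,-0.03,0,0,0,0,0.1],[0,-0.08,0,0,0,0,0.1],[0,-0.13,0,0,0,0,0.1],[0,-0.13,0,0,0,0,0.1],[0,-0.13,0,0,0,0,0.1],[0,0,0,0,0,0,0.1],[0,0,0,0,0,0,0.1]]'
python3 - <<'E'
from h import *
w=snap("wrist","w16"); np.savez("w16.npz",**w); 
o=robot.get_obs(); tcp=o["tcp_pos"]; print(tcp,o["gripper_width"],o["force"])
E
```

```text
time_s: 18.15
tcp_pos: [0.4211, 0.2877, 0.0015]
ee_rot: [0.019, 0.707, -0.707, -0.019]
force: [1.0, 0.2, -0.0]
gripper_width: 0.0729
time_s: 18.65
tcp_pos: [0.4213, 0.2878, 0.0024]
ee_rot: [0.02, 0.707, -0.707, -0.019]
force: [-2.4, -2.0, 6.5]
gripper_width: 0.0546
time_s: 19.52
tcp_pos: [0.4205, 0.2868, 0.1253]
ee_rot: [-0.019, -0.707, 0.707, 0.02]
force: [-0.6, -0.3, -4.3]
gripper_width: 0.0546
[0.42016906 0.28662883 0.12485921] 0.05488429789266739 [-0.52956218 -1.10331217 -4.25545172]
```

View pics/w16.png

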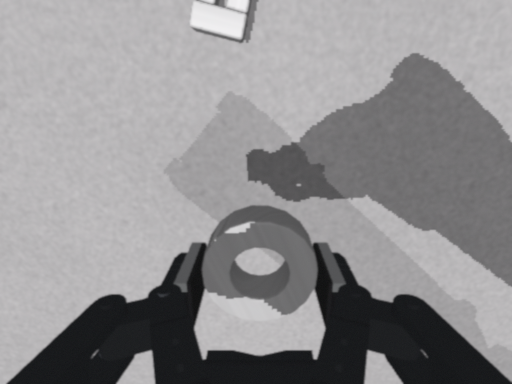

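```bash

python3 -m inch '[[-0.05,-0.04,0.08,0,0,0,0.1],[-0.1,-0.04,0.185,0,0,0,0.1],[-0.1,-0.04,0.185,0,0,0,0.1],[-0.1,-0.04,0.185,0,0,0,0.1],[-0.1,0,0.185,0,0,0,0.1],[-0.1,0,0.185,0,0,0,0.1],[-0.05,0,0.103,0,0,0,0.1],[0,0,0,0,0,0,0.1]]'
python3 -m inch '[[0,0,0,0,0,0,0.1],[0,0,0,0,0,0,0.1],[0,0,0,0,0,0,0.1]]'
python3 - <<'E'
from h import *
w=snap("wrist","w17"); np.savez("w17.npz",**w); 
c=cv2.resize(w["color"][90:330,180:340,::-1],None,fx=3,fy=3,interpolation=cv2.INTER_CUBIC)
cv2.imwrite("pics/c17.png",c)
s=snap("side"); crop(s,185,200,50,6,"s17")
o=robot.get_obs(); tcp=o["tcp_pos"]; print(tcp,o["gripper_width"],o["force"],R.from_quat(o["ee_rot"]).as_matrix().round(4))
E
```

```text
time_s: 20.58
tcp_pos: [0.5554, -0.001, 0.1641]
ee_rot: [-0.02, -0.706, 0.707, 0.022]
force: [-0.2, 1.3, -4.3]
gripper_width: 0.0546
time_s: 20.95
tcp_pos: [0.5555, 0.0037, 0.1663]
ee_rot: [0.018, 0.707, -0.707, -0.019]
force: [0.1, -0.5, -3.0]
gripper_width: 0.0547
[0.55561743 0.00326781 0.16637293] 0.0543589440796874 [ 0.04558877 -0.77355575 -3.46799004] [[-9.986e-01  1.000e-04 -5.310e-02]
 [ 5.310e-02  1.000e-04 -9.986e-01]
 [-1.000e-04 -1.000e+00 -1.000e-04]]
```

View pics/c17.png

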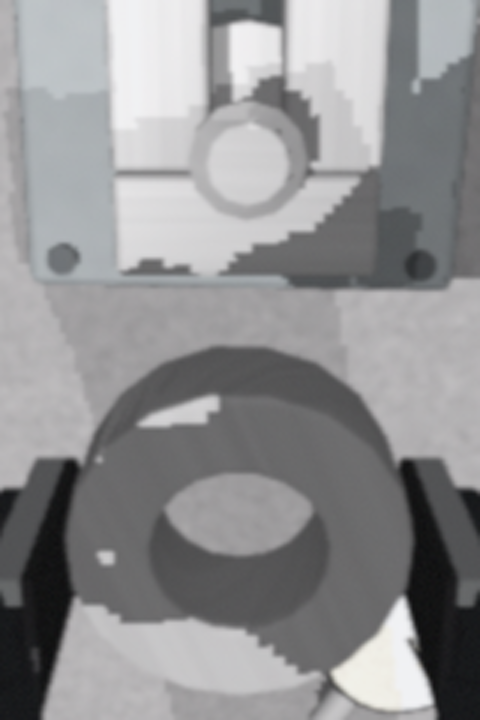

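View pics/s17.png

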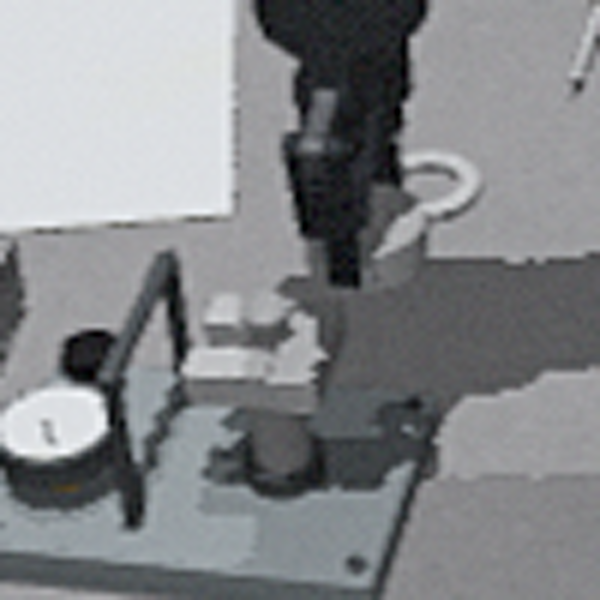

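```bash
python3 - <<'E'
from h import *
w=dict(np.load("w17.npz"))
o=robot.get_obs(); tcp=o["tcp_pos"]; M=R.from_quat(o["ee_rot"]).as_matrix()
T=lambda P:((M.T@(P-tcp))*1000).round(1)
f=lambda x,y,z:onz(w,180+x/3-1/3,90+y/3-1/3,z)
zr=tcp[2]-.0024+.022
print("eye",T(w["eye"]))
for n,x,y in [("c",239,548),("hL",150,548),("hR",328,548),("hT",239,473),("hB",239,628),("oT",239,395),("oB",239,693),("oL",65,540),("oR",413,540)]: print(n,T(f(x,y,zr)))
P=f(247.5,164,.132); print("cap",P,T(P),T(f(205,164,.132)),T(f(290,164,.132)),T(f(247.5,123,.132)),T(f(247.5,205,.132)))
# weight closed-end line at z=.11 y=172; rear corners (118,272)
for x,y in [(113,173),(383,173),(120,272),(375,275)]: print("w",f(x,y,.11).round(4),T(f(x,y,.11)))
s=dict(np.load("s0.npz"))
for z in (.16,.165,.17,.175,.18): print(z,((proj(s,[[.5556-.002,.0033+.03,z],[.5556-.002,.0033+.037,z]])-[135,150])*6).round())
E
```

```text
eye [ -83.  -143.4   -0.3]
c [ -0.7 -19.6  -0.4]
hL [ -0.7 -19.6 -14.5]
hR [ -0.8 -19.6  13.7]
hT [-14.1 -19.6  -0.4]
hB [ 14.5 -19.6  -0.4]
oT [-27.2 -19.6  -0.4]
oB [ 27.6 -19.6  -0.4]
oL [ -2.1 -19.6 -27.9]
oR [ -2.2 -19.6  27. ]
cap [ 0.60783283 -0.00064413  0.132     ] [-52.3  34.4   1.1] [-52.3  34.4  -7.2] [-52.4  34.4   9.5] [-60.3  34.4   1.1] [-44.2  34.4   1.2]
w [0.6036 0.0292 0.11  ] [-46.5  56.4 -28.4]
w [ 0.6005 -0.0304  0.11  ] [-46.6  56.4  31.3]
w [0.5808 0.0298 0.11  ] [-23.7  56.4 -27.8]
w [ 0.577  -0.0286  0.11  ] [-23.1  56.4  30.7]
0.16 [[357. 303.]
 [354. 313.]]
0.165 [[356. 295.]
 [353. 304.]]
0.17 [[355. 286.]
 [352. 296.]]
0.175 [[354. 277.]
 [351. 287.]]
0.18 [[353. 268.]
 [350. 278.]]
```

```bash

python3 -m inch '[[-0.05,0,0.003,0,0,0,0.1],[-0.06,0,0.003,0,0,0,0.1],[-0.06,0,0,0,0,0,0.1],[-0.04,0,0,0,0,0,0.1],[0,0.04,0,0,0,0,0.1],[0,0.05,0,0,0,0,0.1],[0,0.022,0,0,0,0,0.1],[0,0,0,0,0,0,0.1]]'
python3 -m inch '[[0,0,0,0,0,0,0.1],[0,0,0,0,0,0,0.1],[0,0,0,0,0,0,0.1]]'
python3 - <<'E'
from h import *
w=snap("wrist","w18"); np.savez("w18.npz",**w); 
c=cv2.resize(w["color"][190:330,180:340,::-1],None,fx=5,fy=5,interpolation=cv2.INTER_CUBIC)
cv2.imwrite("pics/c18.png",cv2.convertScaleAbs(c,alpha=1.4))
s=snap("side"); crop(s,180,200,50,6,"s18")
o=robot.get_obs(); tcp=o["tcp_pos"]; print(tcp,o["gripper_width"],o["force"],R.from_quat(o["ee_rot"]).as_matrix().round(4))
E
```

```text
time_s: 22.05
tcp_pos: [0.6074, -0.0017, 0.1376]
ee_rot: [-0.019, -0.707, 0.707, 0.02]
force: [0.2, -0.2, -3.4]
gripper_width: 0.0543
time_s: 22.42
tcp_pos: [0.6083, -0.0017, 0.1387]
ee_rot: [0.019, 0.707, -0.707, -0.019]
force: [-0.5, -0.7, -2.7]
gripper_width: 0.0545
[ 0.60817698 -0.00164539  0.13853587] 0.054437956368130105 [ 0.58893976 -0.25408015 -3.21265277] [[-9.985e-01  3.000e-04 -5.410e-02]
 [ 5.410e-02  0.000e+00 -9.985e-01]
 [-3.000e-04 -1.000e+00 -1.000e-04]]
```

View pics/c18.png

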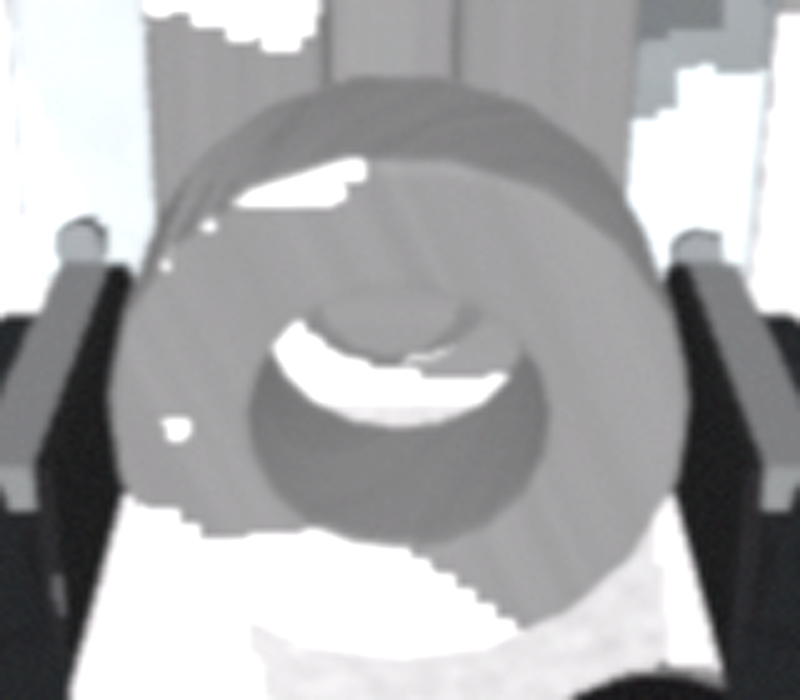

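View pics/s18.png

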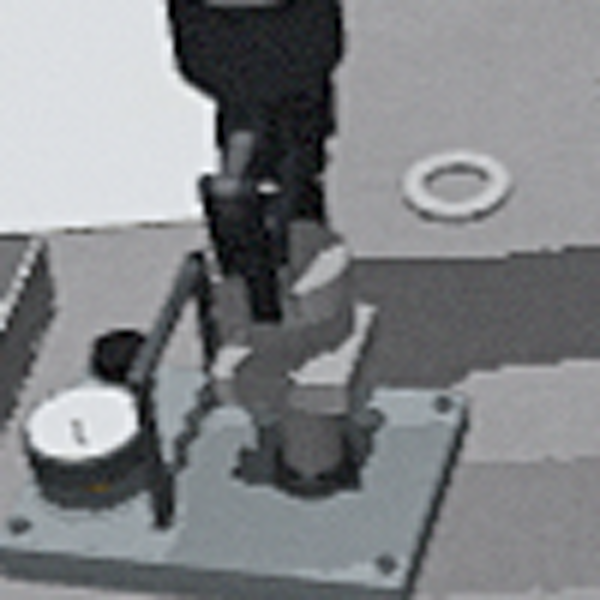

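```bash
python3 - <<'E'
from h import *
w=dict(np.load("w18.npz"))
o=robot.get_obs(); tcp=o["tcp_pos"]; M=R.from_quat(o["ee_rot"]).as_matrix()
T=lambda P:((M.T@(P-tcp))*1000).round(1)
f=lambda x,y,z:onz(w,180+x/5-.4,190+y/5-.4,z)
zr=tcp[2]-.0024+.022
for n,x,y,z in [("hL",250,415,zr),("hR",547,415,zr),("hT",398,287,zr),("hB",398,545,zr),("hBlow",398,427,zr-.022),("oL",110,400,zr),("oR",688,400,zr),("oT",398,160,zr),("oB",398,660,zr),("capbot",390,361,.132),("capL",314,305,.132),("capR",464,305,.132)]: print(n,T(f(x,y,z)))
E
```

```text
hL [ -0.6 -19.6 -14.1]
hR [ -0.6 -19.6  14.1]
hT [-14.3 -19.6  -0. ]
hB [ 14.2 -19.6  -0. ]
hBlow [15.6  2.4 -0.1]
oL [ -2.3 -19.6 -27.4]
oR [ -2.3 -19.6  27.5]
oT [-27.1 -19.6  -0. ]
oB [ 28.2 -19.6  -0. ]
capbot [ 9.6  6.5 -1. ]
capL [ 2.4  6.5 -9.5]
capR [2.4 6.5 7.3]
```

```bash

python3 -m inch '[[0.002,0,-0.0035,0,0,0,0.1],[0,0,0,0,0,0,0.1],[0,0.016,0,0,0,0,0.1],[0,0,0,0,0,0,0.1]]'
python3 -m inch '[[0,0.01,0,0,0,0,0.1],[0,0,0,0,0,0,0.1]]'
python3 -m inch '[[0,0.01,0,0,0,0,0.1],[0,0,0,0,0,0,0.1]]'
python3 - <<'E'
from h import *
w=snap("wrist","w19"); np.savez("w19.npz",**w); 
c=cv2.resize(w["color"][190:330,180:340,::-1],None,fx=5,fy=5,interpolation=cv2.INTER_CUBIC)
cv2.imwrite("pics/c19.png",cv2.convertScaleAbs(c,alpha=1.4))
o=robot.get_obs(); print(o["tcp_pos"],o["force"],o["wrist_torque"])
E
```

```text
time_s: 23.02
tcp_pos: [0.6073, -0.0008, 0.1337]
ee_rot: [0.019, 0.707, -0.707, -0.019]
force: [0.1, 0.3, -3.3]
gripper_width: 0.0545
time_s: 23.28
tcp_pos: [0.6075, -0.0008, 0.1315]
ee_rot: [0.019, 0.707, -0.707, -0.019]
force: [-0.0, -0.4, -2.7]
gripper_width: 0.0542
time_s: 23.52
tcp_pos: [0.6075, -0.0008, 0.1291]
ee_rot: [0.019, 0.707, -0.707, -0.019]
force: [0.2, 0.1, -2.1]
gripper_width: 0.0546
[ 0.60757279 -0.00075756  0.12919317] [ 0.15722473  0.79595455 -3.76122367] [0.00259582 0.00022157 0.00253887]
```

View pics/c19.png

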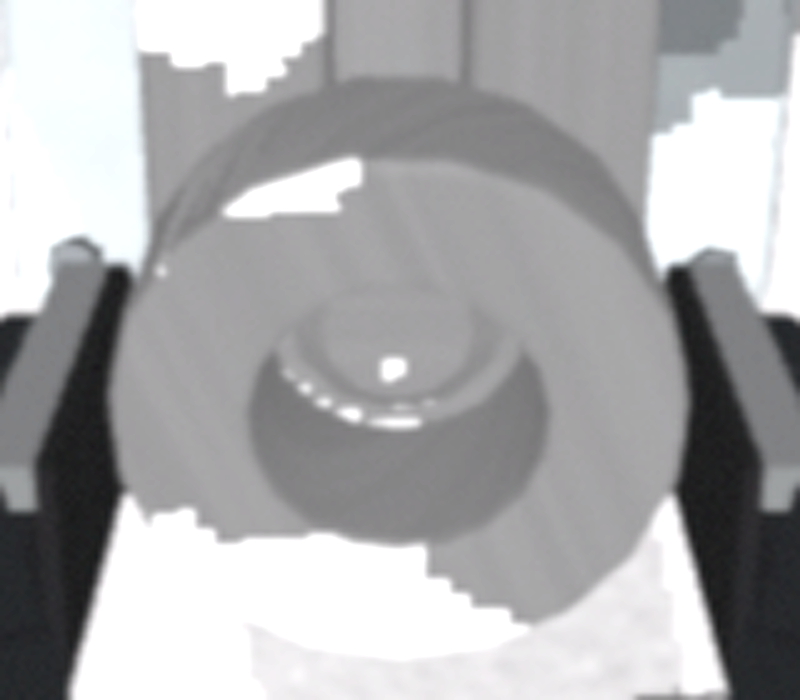

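```bash

python3 -m inch '[[0,0.012,0,0,0,0,0.1],[0,0,0,0,0,0,0.1]]'
python3 -m inch '[[0,0.012,0,0,0,0,0.1],[0,0,0,0,0,0,0.1]]'
python3 -m inch '[[0,0.012,0,0,0,0,0.1],[0,0,0,0,0,0,0.1]]'
python3 -m inch '[[0,0.012,0,0,0,0,0.1],[0,0,0,0,0,0,0.1]]'

```

```text
time_s: 23.82
tcp_pos: [0.6074, -0.0008, 0.126]
ee_rot: [0.019, 0.707, -0.707, -0.019]
force: [-0.6, -0.2, -4.1]
gripper_width: 0.0544
time_s: 24.08
tcp_pos: [0.6074, -0.0008, 0.123]
ee_rot: [0.019, 0.707, -0.707, -0.019]
force: [-0.4, -0.7, -3.7]
gripper_width: 0.0544
time_s: 24.32
tcp_pos: [0.6075, -0.0008, 0.12]
ee_rot: [0.019, 0.707, -0.707, -0.019]
force: [-1.1, -0.1, -3.0]
gripper_width: 0.0547
time_s: 24.58
tcp_pos: [0.6075, -0.0007, 0.117]
ee_rot: [0.019, 0.707, -0.707, -0.019]
force: [-1.7, -0.5, -3.2]
gripper_width: 0.0545
```

```bash

python3 -m inch '[[0,0.008,0,0,0,0,0.1],[0,0,0,0,0,0,0.1]]'
python3 -m inch '[[0,0.006,0,0,0,0,0.1],[0,0,0,0,0,0,0.1]]'
python3 -m inch '[[0,0.003,0,0,0,0,0.1],[0,0,0,0,0,0,0.1]]'
python3 -m inch '[[0,0.003,0,0,0,0,0.1],[0,0,0,0,0,0,0.1]]'

```

```text
time_s: 24.82
tcp_pos: [0.6075, -0.0008, 0.1151]
ee_rot: [0.019, 0.707, -0.707, -0.019]
force: [0.3, 0.3, -3.4]
gripper_width: 0.0542
time_s: 25.08
tcp_pos: [0.6076, -0.0008, 0.1137]
ee_rot: [0.019, 0.707, -0.707, -0.019]
force: [-0.4, 0.4, -3.7]
gripper_width: 0.0547
time_s: 25.32
tcp_pos: [0.6076, -0.0008, 0.113]
ee_rot: [0.019, 0.707, -0.707, -0.019]
force: [0.0, 0.1, -3.8]
gripper_width: 0.0546
time_s: 25.58
tcp_pos: [0.6078, -0.0008, 0.1126]
ee_rot: [0.019, 0.707, -0.707, -0.019]
force: [-0.6, -0.0, -0.6]
gripper_width: 0.0543
```

Contact begins at TCP 0.1126, where I expected it (0.110 + 0.0024). One more small press to seat it, then unload and release.

```bash

python3 -m inch '[[0,0.002,0,0,0,0,0.1],[0,0,0,0,0,0,0.1],[0,0,0,0,0,0,0.1]]'
python3 - <<'E'
from h import *
w=snap("wrist","w20")
s=snap("side"); crop(s,180,200,50,6,"s20")
o=robot.get_obs(); print(o["tcp_pos"],o["force"],o["wrist_torque"])
E
```

```text
time_s: 25.95
tcp_pos: [0.6078, -0.0008, 0.1125]
ee_rot: [0.019, 0.707, -0.707, -0.019]
force: [-4.6, -0.0, 5.4]
gripper_width: 0.0543
[ 0.60779309 -0.00072759  0.11246998] [-4.21143346 -0.26272711  5.38479944] [0.08866089 0.79544677 0.08068051]
```

View pics/s20.png

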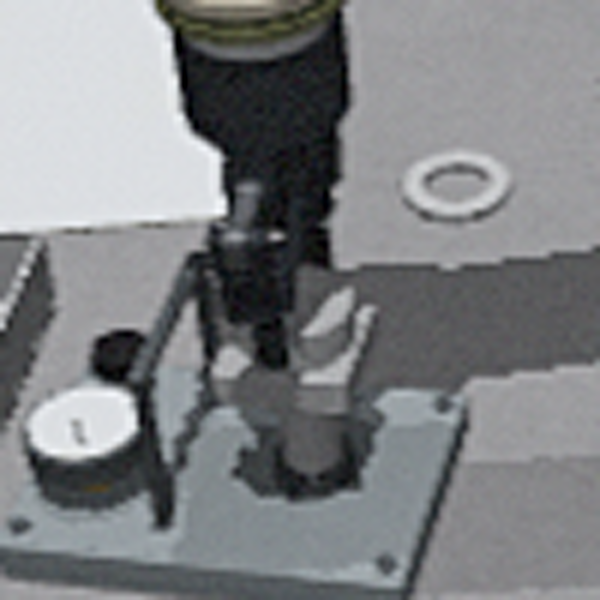

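View pics/w20.png

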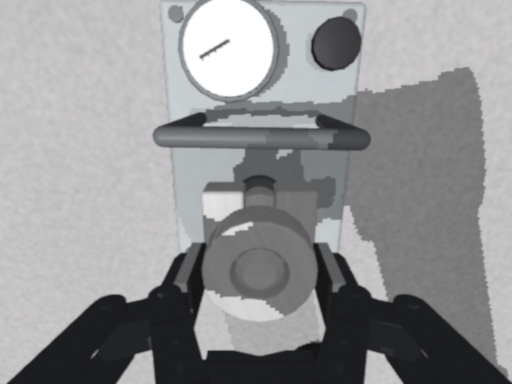

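```bash

python3 -m inch '[[0,-0.0015,0,0,0,0,0.1],[0,0,0,0,0,0,0.1],[0,0,0,0,0,0,0.3],[0,0,0,0,0,0,0.5],[0,0,0,0,0,0,0.8],[0,0,0,0,0,0,0.9],[0,0,0,0,0,0,0.9]]'
python3 -m inch '[[0,-0.04,0,0,0,0,0.9],[0,-0.1,0,0,0,0,0.9],[0,-0.15,0,0,0,0,0.9],[0,-0.15,0,0,0,0,0.9],[0.1,0,0,0,0,0,0.9],[0.14,0,0,0,0,0,0.9],[0,0,0,0,0,0,0.9],[0,0,0,0,0,0,0.9]]'
python3 -m inch '[[0,0,0,0,0,0,0.9],[0,0,0,0,0,0,0.9]]'
python3 - <<'E'
from h import *
w=snap("wrist","w21"); np.savez("w21.npz",**w); crop(w,262,110,70,5,"c21")
s=snap("side","side21"); crop(s,180,200,50,6,"s21"); t=snap("top","top21")
o=robot.get_obs(); print(o["tcp_pos"],o["force"],o["gripper_width"])
E
```

```text
time_s: 26.92
tcp_pos: [0.6077, -0.0007, 0.1122]
ee_rot: [0.019, 0.707, -0.707, -0.019]
force: [-0.3, 0.4, -0.7]
gripper_width: 0.0813
time_s: 27.92
tcp_pos: [0.5483, 0.0023, 0.2231]
ee_rot: [-0.02, -0.707, 0.707, 0.019]
force: [0.4, 0.1, 0.2]
gripper_width: 0.0809
time_s: 28.18
tcp_pos: [0.5482, 0.0025, 0.222]
ee_rot: [0.019, 0.707, -0.707, -0.019]
force: [0.3, 0.2, 0.7]
gripper_width: 0.0811
[0.54790586 0.00252268 0.22196717] [0.92415844 0.31413353 0.32257135] 0.0812938707216404
```

View pics/w21.png

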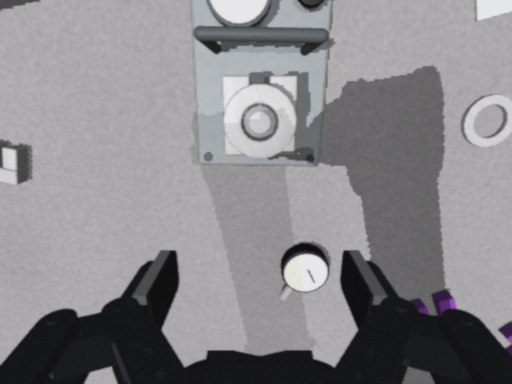

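View pics/s21.png

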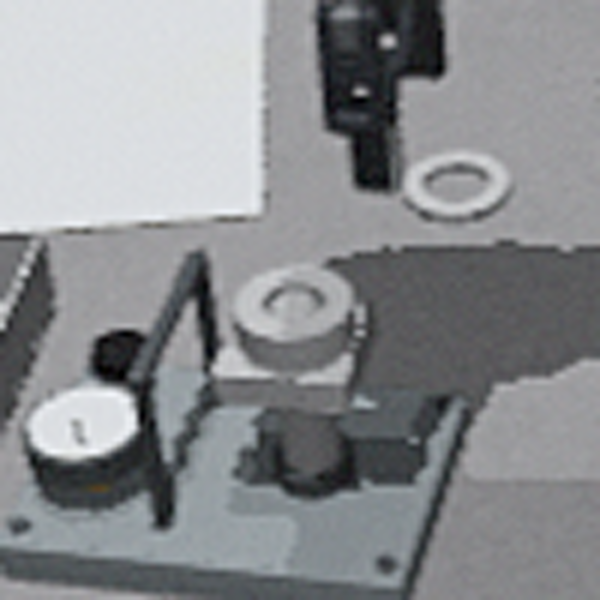

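View pics/c21.png

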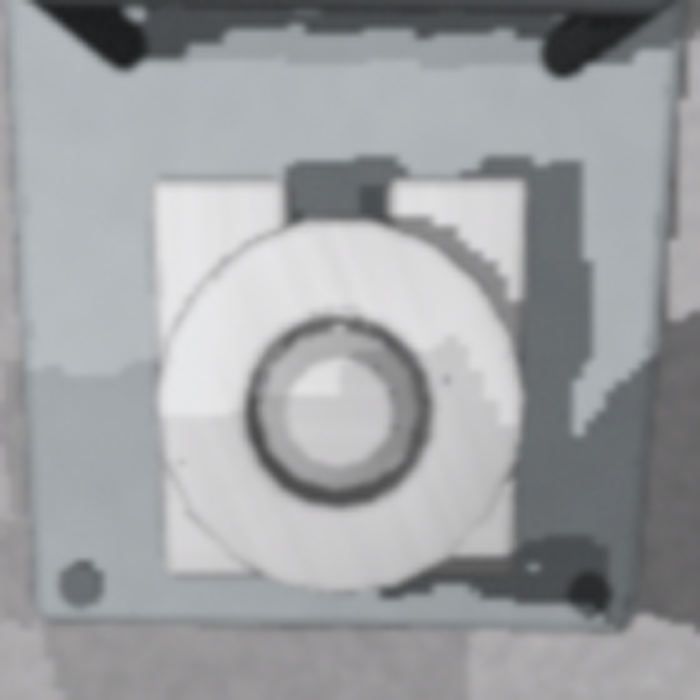

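View pics/top21.png

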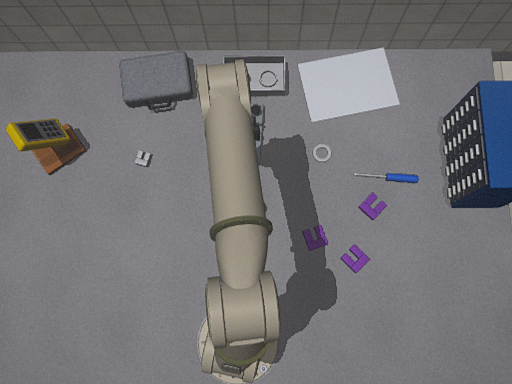

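```bash
python3 - <<'E'
from h import *
w=dict(np.load("w21.npz"))
f=lambda x,y,z:onz(w,192+x/5-.4,40+y/5-.4,z)*1000
A=[f(x,y,.11) for x,y in [(155,179),(525,179),(513,575),(168,575)]]
M=R.from_euler("z",-3.1,degrees=True).as_matrix()
cap=f(339,411,.132); ring=f(340,405,.132)
for p in A: print("corner rel cap, tester axes",(M.T@(p-cap)).round(1))
print("wt centre",(M.T@(np.mean(A,0)-cap)).round(1),"ring",(M.T@(ring-cap)).round(1),cap.round(1))
for x in((157,405),(523,405),(340,218),(340,592)): print("ring edge",(M.T@(f(*x,.132)-cap)).round(1))
E
```

```text
corner rel cap, tester axes [ 33.6  29.  -22. ]
corner rel cap, tester axes [ 33.6 -29.3 -22. ]
corner rel cap, tester axes [-29.6 -29.7 -22. ]
corner rel cap, tester axes [-29.7  29.3 -22. ]
wt centre [  2.   -0.2 -22. ] ring [ 0.9 -0.2  0. ] [608.   -0.7 132. ]
ring edge [ 0.9 27.5  0. ]
ring edge [  0.9 -27.7   0. ]
ring edge [27.4 -0.1  0. ]
ring edge [-27.8  -0.2   0. ]
```

```bash
python3 - <<'E'
from h import *
print(robot.get_obs()["time_s"], robot.close_job())
E
```

```text
the job is handed in; nothing more can be done
28.325 None
```

The job is handed in, finished at 28.3 s on the robot's clock. The larger slotted weight is home on the platen, and the taller ring rests flat on it over the cap.

**Big weight:** I slid it in from the open front until the closed end of the slot touched the shaft with about 3 N. I then backed off about 1 mm, set it down flat and let go. The last picture puts the shaft 2.0 mm towards -x from the weight's origin, inside the 0–3 mm allowed. Sideways it is within about 0.2 mm.

**Tall ring:** I lowered it over the cap with almost no side force until it touched the weight at the expected height, then let go. The wrist and side pictures show it level and centred to about 1 mm.

**Other checks:**
- At the end the gripper was open and well clear, with no force beyond sensor noise. The highest force I read was about 11 N.
- The small weight, flat ring, screwdriver and purple look-alikes look unmoved. The hand gauge still lay in its place in the last wrist picture; the arm hid it from the top camera.

**One measurement disagreed:** my first wrist-camera alignment was taken before the arm had settled, so it put the weight about 3 mm off sideways. I saw this in the next picture and corrected it before the weight reached the shaft.

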